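# Fold out the vise crank and clamp the key blank

### The arm

A 6-joint arm with a two-finger parallel gripper is mounted at the origin on the work surface. World frame = base frame: x ahead of the robot, y to its left, z up, the work surface at z = 0. Lengths are in mm, angles in rad, forces in N, time in s.
With the tool pointing down it reaches from about 325 to 775 mm from the base axis. Payload 9.3 kg.
Tool frame: the origin (TCP) lies at the very end of the fingers, on their centre line; the grasp point (between the pads) lies 19 mm behind it; z points along the fingers, x is the direction in which the jaws open and shut, and the axes are right-handed (so a half turn about z gives the same grasp; the last joint's range is limited). The gripper opens to 85 mm and grips with 20 to 120 N. Pads are 22 mm wide; open, the fingers measure 114 mm over their backs; the gripper's body (76 mm by 85 mm) begins 54 mm behind the grasp point. The pads swing forward as they close: fully open they stand 13 mm farther back than shut.
Start: joints at [1.171, 0.259, 0.021, 1.334, 0, 1.418], TCP at [134.368, 533.331, 231.279] pointing down, gripper open.
Joint ranges: [-3.04, 3.04], [-0.91, 1.82], [-1.04, 1.36], [-1.92, 1.95], [-1.52, 1.45], [-3.14, 3.14]. Speed limits (rad/s): [2.22, 2.22, 2.79, 3.14, 3.14, 3.14].

### API

Orientations are given as a 3x3 rotation matrix whose columns are the frame's x, y, z axes.
In Python, from plant import status, capture, r gives the robot as it stands.
- The arm moves only by the shell command python3 -m pendant 'ROWS' [FORCE]. ROWS is JSON, a list of rows, each an object of numbers: "wx", "wy", "wz": the turn, a rotation vector about the tool's x, y, z in units of 45 degrees (1.0 is 45 degrees); "x", "y", "z": the shift along the tool's x, y, z in units of 200 mm (1.0 is 200 mm); "jaw": the gripper command: -1 is fully open, 1 is shut, values between are in proportion. In form: [{"wx": .., "wy": .., "wz": .., "x": .., "y": .., "z": .., "jaw": ..}, ...]. A call has 1 to 5 rows; each row is the pose to reach, as a shift and turn from the pose commanded when the call began, along the tool's axes at that moment; what a row does not reach only later rows make up. A row lasts 1/10 s, in which the tool goes at most 50 mm and 8.59 degrees, less where a joint would pass 70% of its speed; a pose out of reach is approached as far as the arm can. A call with a number of a shift or a turn outside -1 to 1 is refused whole. A call with a gripper value outside its range is refused whole. The fingers move at their own pace and stop on an object; FORCE is the grip in N (left out, the last holds). Time passes only in rows, so rows that repeat a pose let the fingers close. It gives the time, the measured TCP pose, the force and the opening at its end, in the units of the state.
- status.sense(): the state, without advancing time (a new reading comes with each control period).
- capture(name): name is "scene" or "top" or "wrist"; returns a dict with "frame" (400x640x3 uint8, red, green, blue), "fx", "fy", "cx", "cy" (pixels), "k1" (the pictures are not rectified: a ray, as slopes to the right and down, at radius r is drawn at 1 + k1 r^2 times it, then the intrinsics apply), "R" (3x3) and "t" (3): a world point X has camera coordinates R X + t. Camera axes: x right, y down, z forward; pixel columns grow to the right and rows downward; lengths in mm; the calibration is good to about 2 mm. A picture is of the moment at which its call begins. There is no depth.
- r.job_done(): hands the job in, once; it reports no verdict.
The state is a dict: "time": time; "q": joint angles; "dq": joint speeds; "effort": joint torques, N m; "eef_pos": TCP position; "ee_rot": TCP orientation; "ft_force": force on the tool from outside, world axes, zero at the start; "moment": the same for the moment, N m; "opening": opening from 0.0 (shut) to 1.0 (fully open).
Only numpy, scipy, OpenCV 4.12 (cv2) and the standard library are available. Lean on these libraries where they do the work, as an engineer would, in place of code of your own. Each camera call takes 0.05 s, during which the arm holds its last target.

### The job

The half-cut key blank lies under the jaw of the little iron vise. Fold the crank's red-knobbed grip out until it stands upright, and only then wind the crank by it, clockwise seen from above, until the jaw holds the blank firmly: stop when the crank goes clearly heavier, as forcing it further would crush the blank. Leave the grip standing upright, let go, and leave the other things where they are.

Things in the scene. Friction and masses are not known exactly. Their poses are not given: they have to be found in the camera images.
- vise: small cast-iron vise, fixed; origin: centre of its underside, z up. Base 100 x 104 x 12 mm; columns at y +-39 mm carry a crossbar (36 x 94 mm, 78 to 96 mm up) with an upright screw in its middle: crank on top, jaw below. The loose brass key blank, 5 mm thick, lies on a wooden packing block under the jaw; its height varies and is not measured, so where the jaw meets it must be felt
- jaw: jaw of the vise, a steel plate with a slightly sprung copper face, 36 x 58 x 16 mm in all, under the crossbar between the columns; origin at the centre of its lower face. It goes straight down 22 mm for each clockwise turn of the crank and meets the blank 0.4 to 1.2 turns from the start
- hub (a point): point on the crank's vertical turning axis, on top of its steel hub (18 mm across), 120 mm above the underside of the vise. The crank keeps this height as it turns; clockwise seen from above closes the jaw. Dry friction holds the crank where it is left; let go when clamped, it springs back a few mm and stays firm. A sudden opening of a hard grip can jerk it forward: ease the push and the squeeze first
- crank_mid (a point): point half-way along the crank arm, on its top face. FEEL: the free crank needs about 3 N at the knob, 4.5 N at 50 mm/s, and up to 3 N less once at rest. After first touch the push grows about 1 N for each 2.5 mm of the knob's way. The blank is firmly held from 2.5 N above the free push and crushed at 9 N above it: 4 to 6 N above is right. No other stop is near
- fold_pin (a point): fold hinge at the outer end of the crank arm, 55 mm from the crank's axis and 12 mm above the top of hub and arm. The arm is a steel bar 10 mm wide, 8 mm thick, level from the hub to here, its top level with the hub's; 16 mm are free between arm and crossbar. The hinge axis is level and square to the arm; two cheeks, 16 mm wide over all, reach 4 mm above it
- knob (a point): centre of the red ball knob, 20 mm across, at the end of the folding grip (stem 10 mm thick), 38 mm from the fold hinge. Folded, the grip lies level over the arm, pointing from the hinge back to the hub, the ball 2 mm clear of the arm and 5 mm wider than it on both sides; unfolded, the ball stands upright over the hinge. The grip spins freely on its stem, so a steady hand can hold it while the crank turns
- fold (a joint): angle of the folding grip about the fold hinge: 0 folded flat on the arm, 1.57 upright, end stop at 1.6. Light friction (about 0.8 N at the knob) keeps it wherever it is left
- file: a flat steel file with a round wooden handle, 220 mm long, 18 mm thick, lying flat (bystander)
- tag: a wooden key rack tag, 75 x 34 x 6 mm, lying flat (bystander)
- cup: an open tin pencil cup, 68 mm across and 95 mm tall, with three pencils that reach about 170 mm up; origin at the centre of its underside (bystander)
- spare: an uncut spare brass key blank, 73 mm long, 5 mm thick, lying flat (bystander)
- padlock: a small brass padlock, 44 mm wide, 18 mm thick, lying flat (bystander)
- brush: a small hand brush, 160 mm long, lying flat (bystander)
Things that resemble listed ones, but are neither listed nor needed, are in the scene too. What is shaped like the vise but purple or turquoise is not meant.

How it is judged (in metres and radians):
On the way, in this order (a step that is already met when the one before it is completed fails the run):
1. the grip is unfolded and stands upright (value of joint fold above 1.4 rad), for 0.2 s.
2. the jaw presses the blank with the grip still upright (contact force between jaw and anything else above 35 N and value of joint fold above 1.3 rad), for 0.2 s.
At the end, for the whole second after the job is handed in: the jaw stays pressed on the key blank with 20 to 150 N, and the grip stands upright (at least 1.3 rad unfolded) (contact force between jaw and anything else between 20 and 150 N and value of joint fold above 1.3 rad); the robot touches nothing.
It fails at once if the crank is turned (its arm's end moved over 40 mm) while the grip is still folded (under 0.9 rad) (value of joint fold below 0.9 rad and distance of fold_pin from where it was at the start of the episode above 0.04 m).
It fails at once if the blank is crushed: the jaw presses with more than 150 N (contact force between jaw and anything else above 150 N).
It fails at once if a bystander (file, tag, cup, spare key, padlock or brush) is moved by more than 30 mm (distance of any of file, tag, cup, spare, padlock, brush from where it was at the start of the episode above 0.03 m).
It also fails if it takes over 72 s, if anything falls off the work surface, if the arm or the gripper's body presses on something with over 40 N, if the wrist force passes 120 N, or if a joint passes its speed limit or range.

## Working session

There is one attempt and no reset: what is moved stays moved. The work goes in short steps, Python scripts to look and compute and a shell command to move; the robot and the scene stay as the last step left them, time stands still between calls to the robot, and variables do not carry over. Pictures are saved under pics/ and viewed, and the job is handed in when it is done.

```bash
ls; mkdir -p pics; python3 - <<'E'
from plant import status, capture, r
import cv2
s=status.sense(); print({k:s[k] for k in ('time','eef_pos','ee_rot','ft_force','opening')})
for n in('scene','top','wrist'):
    c=capture(n); cv2.imwrite(f'pics/{n}0.png',c['frame'][:,:,::-1]); print(n,c['fx'],c['cx'],c['cy'],c['k1'],c['R'],c['t'])
E
```

```text
pics
{'time': 0.0, 'eef_pos': array([134.24442099, 533.03997232, 230.63897195]), 'ee_rot': array([[ 2.44313048e-01,  9.69696245e-01, -5.72388321e-04],
       [ 9.69695371e-01, -2.44313608e-01, -1.32225354e-03],
       [-1.42202655e-03, -2.31998513e-04, -9.99998962e-01]]), 'ft_force': array([-0.00925473,  0.18516706, -0.02236419]), 'opening': 1.0002698874208646}
scene 460.29891114665554 328.6131621342487 206.30958527185317 -0.08090182572061547 [[-0.25778739  0.96604069  0.01763662]
 [ 0.67659725  0.19352033 -0.7104689 ]
 [-0.68975491 -0.17121703 -0.70350757]] [ 128.97756265 -288.57597657 2046.06433523]
top 483.37266196469534 319.48774964566184 201.06050692803737 -0.06458195587089251 [[ 0.02394152 -0.99971232  0.00144027]
 [-0.98984494 -0.02390709 -0.14012655]
 [ 0.14012067  0.0019292  -0.99013255]] [  15.89418008  563.53349913 1334.47411473]
wrist 320.8202887785931 315.64856075680683 200.10937326402203 -0.044764360205650985 [[ 0.2442153   0.96971946 -0.00174939]
 [ 0.91931039 -0.23094538  0.31864188]
 [ 0.30858922 -0.07942545 -0.94787356]] [-549.87950456  -41.41279067  381.39326347]
```

View pics/scene0.png

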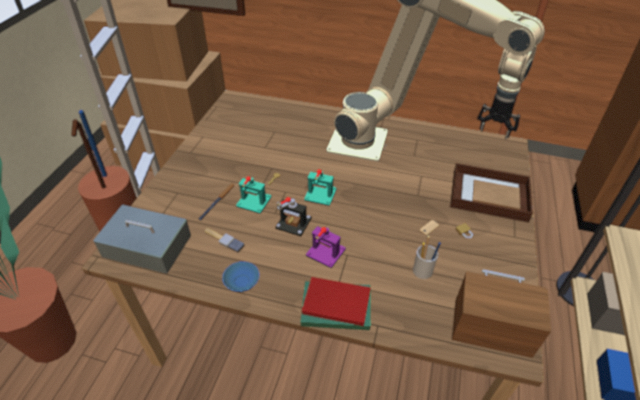

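View pics/top0.png

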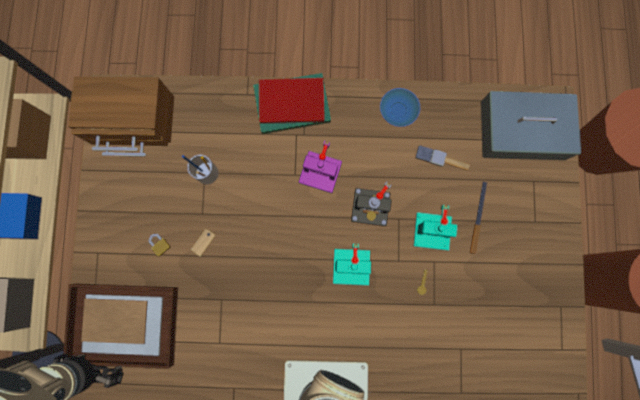

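View pics/wrist0.png

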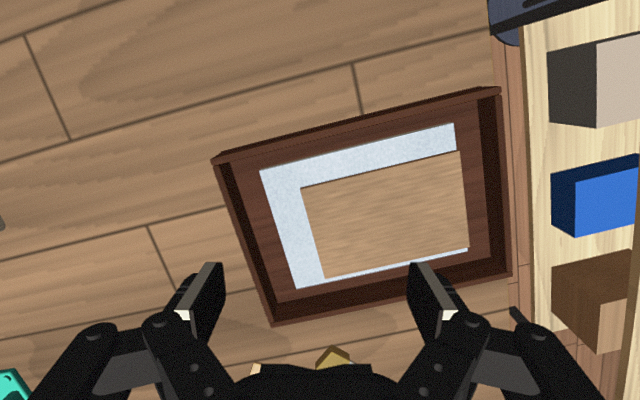

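The real (dark iron) vise is at about (372,206) in the top view and (293,214) in the scene view. The two turquoise ones and the purple one are decoys. I'll zoom in on it and set up the ray code.

```bash
cat > h.py <<'E'
import numpy as np, cv2
from plant import status, capture, r
def K(c): return np.array([[c['fx'],0,c['cx']],[0,c['fy'],c['cy']],[0,0,1.]])
def ray(c,u,v):
    k=c['k1']; x=(u-c['cx'])/c['fx']; y=(v-c['cy'])/c['fy']
    d=np.hypot(x,y); q=d
    for _ in range(20): q=d/(1+k*q*q)
    s=q/d if d>0 else 1
    R=np.array(c['R']);t=np.array(c['t'])
    v=R.T@np.array([x*s,y*s,1]); return -R.T@t, v/np.linalg.norm(v)
def onz(c,u,v,z):
    o,d=ray(c,u,v); return o+d*(z-o[2])/d[2]
def proj(c,X):
    p=np.array(c['R'])@np.array(X,float)+np.array(c['t']); a=p[:2]/p[2]; a=a*(1+c['k1']*(a@a))
    return a[0]*c['fx']+c['cx'],a[1]*c['fy']+c['cy']
def two(a,b):
    (o1,d1),(o2,d2)=a,b
    s=np.linalg.lstsq(np.stack([d1,-d2],1),o2-o1,rcond=None)[0]
    p,q=o1+s[0]*d1,o2+s[1]*d2; return (p+q)/2,np.linalg.norm(p-q)
def crop(c,name,u0,v0,u1,v1,k):
    cv2.imwrite(name,cv2.resize(c['frame'][v0:v1,u0:u1,::-1],None,fx=k,fy=k,interpolation=cv2.INTER_CUBIC))
def red(c,u0,v0,u1,v1):
    h=cv2.cvtColor(c['frame'],cv2.COLOR_RGB2HSV); m=((h[...,0]<8)|(h[...,0]>172))&(h[...,1]>150)&(h[...,2]>100)
    z=np.zeros_like(m); z[v0:v1,u0:u1]=1; return m&z
E
python3 - <<'E'
from h import *
t=capture('top'); s=capture('scene')
crop(t,'pics/t1.png',330,165,470,265,5); crop(s,'pics/s1.png',240,170,350,260,7)
for u,v in((372,206),(436,230),(351,265),(320,172)): print(onz(t,u,v,60).round())
E
```

```text
[ 550. -118.   60.]
[ 486. -297.   60.]
[384. -62.  60.]
[643.  30.  60.]
```

View pics/t1.png

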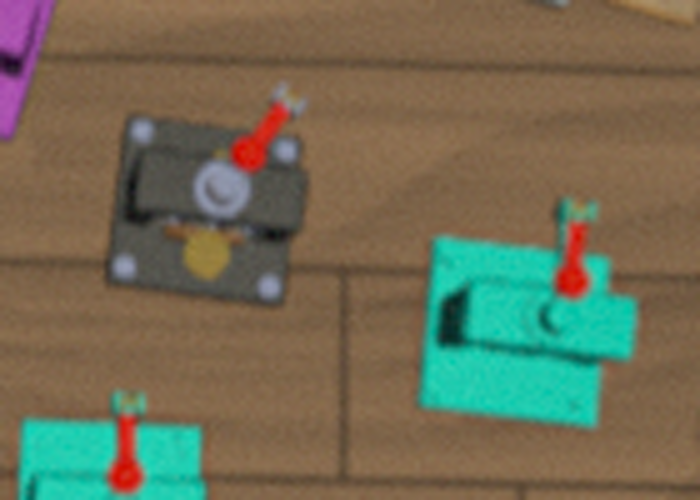

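View pics/s1.png

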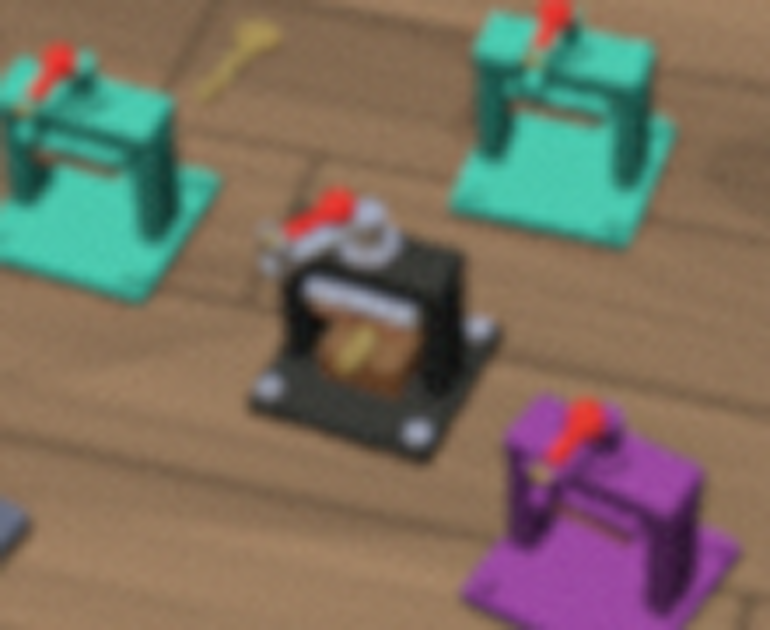

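The top crop shows the iron vise with its hub at px (374.4,202.4), the knob at (380,195.6) and the fold hinge at (388,185.5). The grip is folded and the crank points forward-right. Next I'll compute those positions.

```bash
python3 - <<'E'
from h import *
t=capture('top'); s=capture('scene')
S=status.sense()
hub=onz(t,374.4,202.4,120); kn=onz(t,380,195.6,132); hg=onz(t,388,185,130)
print('hub',hub,'knob',kn,'hinge',hg, np.degrees(np.arctan2(*(hg-hub)[[1,0]])))
m=red(s,270,190,300,215); print('scene red',np.argwhere(m).mean(0)[::-1] if m.any() else 0, proj(s,kn),proj(s,hub))
# feet of vise: bolts
for u,v in((142,131),(286,150),(124,266),(269,287)): print(onz(t,330+u/5,165+v/5,14).round(1))
w=capture('wrist'); R=np.array(w['R']); C=-R.T@w['t']; E=S['ee_rot']; print('cam in tool',E.T@(C-S['eef_pos']),'axis in tool',E.T@R.T)
print(S['q'],S['time'])
E
```

```text
hub [ 551.54886151 -117.74006579  120.        ] knob [ 568.45527486 -131.14584323  132.        ] hinge [ 597.93336096 -152.63318511  130.        ] -36.952613948050335
scene red [285.77419355 199.64516129] (np.float64(287.38622607108977), np.float64(199.59312502666012)) (np.float64(292.75015667355194), np.float64(199.5751416886706))
[598.3 -82.9  14. ]
[ 589.2 -166.8   14. ]
[519.2 -73.5  14. ]
[ 509.  -157.3   14. ]
cam in tool [   0.59667249  -82.31558081 -143.00249731] axis in tool [[ 9.99999818e-01  2.85454775e-04 -5.31562906e-04]
 [-1.01100918e-04  9.47823524e-01  3.18795479e-01]
 [ 5.94829519e-04 -3.18795367e-01  9.47823380e-01]]
[ 1.17140403e+00  2.58751093e-01  2.13465789e-02  1.33367578e+00
 -1.60789722e-05  1.41821519e+00] 0.35
```

```bash
python3 -m pendant '[{"x":-0.2,"y":0.2,"z":-0.1,"jaw":-1},{"x":-0.4,"y":0.4,"z":-0.1,"jaw":-1},{"x":-0.6,"y":0.6,"z":-0.1,"jaw":-1},{"x":-0.8,"y":0.8,"z":-0.1,"jaw":-1},{"x":-0.87,"y":0.95,"z":-0.1,"jaw":-1}]' 30
python3 -m pendant '[{"x":-0.2,"y":0.2,"jaw":-1},{"x":-0.4,"y":0.4,"jaw":-1},{"x":-0.6,"y":0.6,"jaw":-1},{"x":-0.8,"y":0.8,"jaw":-1},{"x":-0.87,"y":0.95,"jaw":-1}]'
```

```text
$[0]: bad value
$[0]: bad value
```

```bash
python3 -m pendant '[{"wx":0,"wy":0,"wz":0,"x":-0.17,"y":0.18,"z":-0.1,"jaw":-1},{"wx":0,"wy":0,"wz":0,"x":-0.34,"y":0.36,"z":-0.1,"jaw":-1},{"wx":0,"wy":0,"wz":0,"x":-0.51,"y":0.54,"z":-0.1,"jaw":-1},{"wx":0,"wy":0,"wz":0,"x":-0.68,"y":0.72,"z":-0.1,"jaw":-1},{"wx":0,"wy":0,"wz":0,"x":-0.85,"y":0.9,"z":-0.1,"jaw":-1}]' 30
```

```text
time: 0.9
eef_pos: [267.2, 323.9, 251.5]
ee_rot: [[0.244, 0.97, 0.001], [0.97, -0.244, 0.0], [0.001, 0.001, -1.0]]
ft_force: [1.2, 1.6, 1.3]
opening: 1.001
```

```bash
python3 -m pendant '[{"wx":0,"wy":0,"wz":0.1,"x":-0.17,"y":0.18,"z":0,"jaw":-1},{"wx":0,"wy":0,"wz":0.2,"x":-0.34,"y":0.36,"z":0,"jaw":-1},{"wx":0,"wy":0,"wz":0.3,"x":-0.51,"y":0.54,"z":0,"jaw":-1},{"wx":0,"wy":0,"wz":0.4,"x":-0.68,"y":0.72,"z":0,"jaw":-1},{"wx":0,"wy":0,"wz":0.5,"x":-0.85,"y":0.9,"z":0,"jaw":-1}]'
python3 - <<'E'
from h import *
S=status.sense(); print(S['ee_rot'].T@(np.array([562,-127,225])-S['eef_pos'])/200,S['eef_pos'],S['ee_rot'],S['q'])
E
```

```text
time: 1.4
eef_pos: [400.4, 114.8, 251.6]
ee_rot: [[0.599, 0.8, 0.001], [0.8, -0.599, 0.0], [0.001, 0.001, -1.0]]
ft_force: [-0.4, 0.3, -0.5]
opening: 1.001
[-0.48319275  1.37146046  0.13372332] [400.36983178 114.77855585 251.63187827] [[ 5.99494648e-01  8.00378125e-01  1.01219466e-03]
 [ 8.00378390e-01 -5.99495112e-01  2.10111690e-04]
 [ 7.74974553e-04  6.84177900e-04 -9.99999466e-01]] [ 7.70040470e-02  2.27908588e-02 -2.11604409e-01  1.33537570e+00
  1.31622978e-04  7.19874173e-01]
```

```bash
python3 -m pendant '[{"wx":0,"wy":0,"wz":0,"x":-0.08,"y":0.23,"z":0,"jaw":-1},{"wx":0,"wy":0,"wz":0,"x":-0.16,"y":0.46,"z":0.02,"jaw":-1},{"wx":0,"wy":0,"wz":0,"x":-0.24,"y":0.69,"z":0.04,"jaw":-1},{"wx":0,"wy":0,"wz":0,"x":-0.32,"y":0.91,"z":0.08,"jaw":-1},{"wx":0,"wy":0,"wz":0,"x":-0.39,"y":1,"z":0.13,"jaw":-1}]'
python3 -m pendant '[{"wx":0,"wy":0,"wz":0,"x":-0.09,"y":0.2,"z":0,"jaw":-1},{"wx":0,"wy":0,"wz":0,"x":-0.09,"y":0.37,"z":0,"jaw":-1},{"wx":0,"wy":0,"wz":0,"x":-0.09,"y":0.37,"z":0,"jaw":-1}]'
python3 - <<'E'
from h import *
w=capture('wrist'); cv2.imwrite('pics/w1.png',w['frame'][:,:,::-1])
t=capture('top');crop(t,'pics/t2.png',330,165,430,245,6)
E
```

```text
time: 1.9
eef_pos: [515.8, -68.4, 224.6]
ee_rot: [[0.598, 0.801, 0.001], [0.801, -0.598, -0.001], [0.0, 0.001, -1.0]]
ft_force: [-0.1, 1.0, 0.5]
opening: 1.005
time: 2.2
eef_pos: [564.5, -126.7, 224.0]
ee_rot: [[0.599, 0.801, -0.0], [0.801, -0.599, -0.0], [-0.0, -0.0, -1.0]]
ft_force: [-0.1, 0.8, 0.1]
opening: 1.005
```

View pics/w1.png

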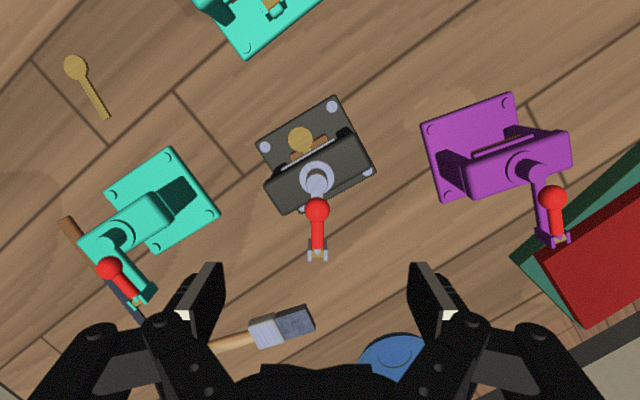

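The wrist view shows the iron vise's hub at (316,177), the red knob at (317,209) and the hinge at (318,252). The arm runs straight along tool y, so the jaws are square to it. I'll triangulate these points.

```bash
python3 - <<'E'
from h import *
w=capture('wrist'); t=capture('top'); s=capture('scene'); S=status.sense()
crop(w,'pics/w2.png',260,150,380,270,5)
m=red(w,295,190,335,265).astype(np.uint8)
ys,xs=np.nonzero(m); print(xs.mean(),ys.min(),ys.max())
# ball: max inscribed circle
D=cv2.distanceTransform(m,cv2.DIST_L2,5); i=np.unravel_index(D.argmax(),D.shape); print('ball px',i[::-1],D.max())
kb=onz(w,i[1],i[0],132); hub=onz(w,316,177,120); hg=onz(w,317.5,252,132)
print('ball',kb,'hub',hub,'hinge',hg)
print('dists',np.linalg.norm((hg-hub)[:2]),np.linalg.norm((kb-hub)[:2]),np.degrees(np.arctan2((hg-hub)[1],(hg-hub)[0])))
print(S['eef_pos'],np.degrees(np.arctan2(*S['ee_rot'][[1,0],1])))
E
```

```text
315.85207823960883 202 251
ball px (np.int64(316), np.int64(214)) 11.984499
ball [ 569.25249518 -128.69309244  132.        ] hub [ 547.69447551 -112.63980039  120.        ] hinge [ 596.75245788 -147.63390295  132.        ]
dists 60.260043540901925 26.878549023082293 -35.501071167873
[ 561.79331815 -123.08703364  225.54046999] -36.59975655771782
```

View pics/w2.png

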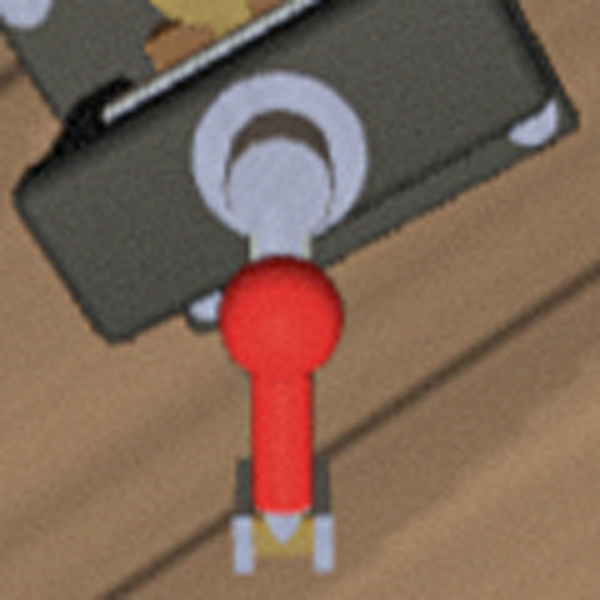

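View pics/t2.png

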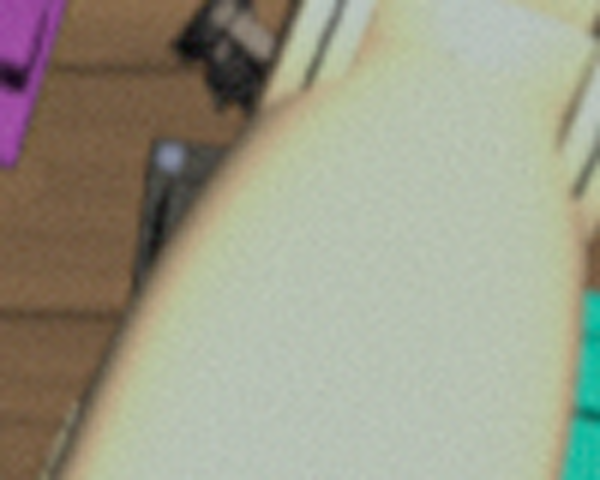

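```bash
python3 - <<'E'
from h import *
w=capture('wrist');S=status.sense()
kb=onz(w,316.3,213.7,132); hub=onz(w,316,187.7,120); hg=onz(w,316.8,257.5,132)
d=(hg-hub)[:2]; a=np.arctan2(d[1],d[0]); print('ball',kb,'hub',hub,'hinge',hg,np.linalg.norm(d),np.linalg.norm((kb-hub)[:2]),np.degrees(a))
E=S['ee_rot']; print(S['eef_pos'],S['time'],'ball in tool mm',E.T@(kb-S['eef_pos']),'hub',E.T@(hub-S['eef_pos']),'hinge',E.T@(hg-S['eef_pos']))
E
```

```text
ball [ 569.04563757 -127.42881654  132.        ] hub [ 554.57670399 -116.9799545   120.        ] hinge [ 600.52948303 -150.25893764  132.        ] 56.737541538817844 17.84737394330938 -35.91204005552994
[ 561.77762091 -123.03125928  225.69313266] 2.5 ball in tool mm [ 0.7886716   8.43382707 93.69532668] hub [  0.55094855  -9.41494343 105.69089403] hinge [ 1.22695132 47.32154714 93.70497405]
```

```bash
python3 -m pendant '[{"wx":0,"wy":0,"wz":0,"x":0.004,"y":0.042,"z":0.12,"jaw":-0.4},{"wx":0,"wy":0,"wz":0,"x":0.004,"y":0.042,"z":0.25,"jaw":-0.2},{"wx":0,"wy":0,"wz":0,"x":0.004,"y":0.042,"z":0.36,"jaw":0},{"wx":0,"wy":0,"wz":0,"x":0.004,"y":0.042,"z":0.36,"jaw":0},{"wx":0,"wy":0,"wz":0,"x":0.004,"y":0.042,"z":0.36,"jaw":0}]'
python3 - <<'E'
from h import *
w=capture('wrist');S=status.sense()
crop(w,'pics/w3.png',180,120,460,400,2)
for z in (132,):
  m=red(w,250,120,380,400).astype(np.uint8); D=cv2.distanceTransform(m,cv2.DIST_L2,5); i=np.unravel_index(D.argmax(),D.shape); E=S['ee_rot']
  print(i[::-1],D.max(),E.T@(onz(w,i[1],i[0],z)-S['eef_pos']))
E
```

```text
time: 3.0
eef_pos: [569.4, -127.7, 154.2]
ee_rot: [[0.596, 0.803, 0.0], [0.803, -0.596, -0.0], [0.0, 0.0, -1.0]]
ft_force: [0.1, -0.1, 0.8]
opening: 0.502
(np.int64(313), np.int64(245)) 16.378298 [-1.1934737  -0.44565848 22.76521376]
```

View pics/w3.png

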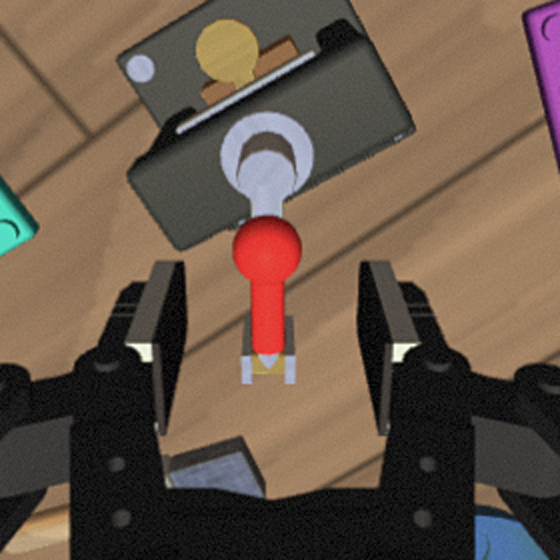

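The ball sits between the open pads, at full-image pixel (313,245), about 1 mm left of the centre line. I'll descend and grip gently.

```bash
python3 -m pendant '[{"wx":0,"wy":0,"wz":0,"x":-0.005,"y":0,"z":0.08,"jaw":0},{"wx":0,"wy":0,"wz":0,"x":-0.005,"y":0,"z":0.16,"jaw":0},{"wx":0,"wy":0,"wz":0,"x":-0.005,"y":0,"z":0.19,"jaw":0},{"wx":0,"wy":0,"wz":0,"x":-0.005,"y":0,"z":0.19,"jaw":0.2},{"wx":0,"wy":0,"wz":0,"x":-0.005,"y":0,"z":0.19,"jaw":0.4}]' 20
python3 -m pendant '[{"wx":0,"wy":0,"wz":0,"x":0,"y":0,"z":0,"jaw":0.5},{"wx":0,"wy":0,"wz":0,"x":0,"y":0,"z":0,"jaw":0.6},{"wx":0,"wy":0,"wz":0,"x":0,"y":0,"z":0,"jaw":0.7},{"wx":0,"wy":0,"wz":0,"x":0,"y":0,"z":0,"jaw":0.8},{"wx":0,"wy":0,"wz":0,"x":0,"y":0,"z":0,"jaw":1}]' 20
python3 - <<'E'
from h import *
w=capture('wrist');S=status.sense()
crop(w,'pics/w4.png',180,120,460,400,2); print(S['ft_force'],S['opening'],S['eef_pos'])
E
```

```text
time: 3.55
eef_pos: [569.4, -129.1, 116.4]
ee_rot: [[0.597, 0.802, 0.001], [0.802, -0.597, -0.001], [0.0, 0.001, -1.0]]
ft_force: [-0.2, -0.0, 0.7]
opening: 0.299
time: 4.05
eef_pos: [569.3, -129.3, 116.0]
ee_rot: [[0.597, 0.802, 0.001], [0.802, -0.597, -0.001], [0.0, 0.001, -1.0]]
ft_force: [-0.4, -0.9, 5.7]
opening: 0.214
[-0.54791181 -1.37155757  5.82256876] 0.21248469267117887 [ 569.26185026 -129.27901431  115.92879131]
```

View pics/w4.png

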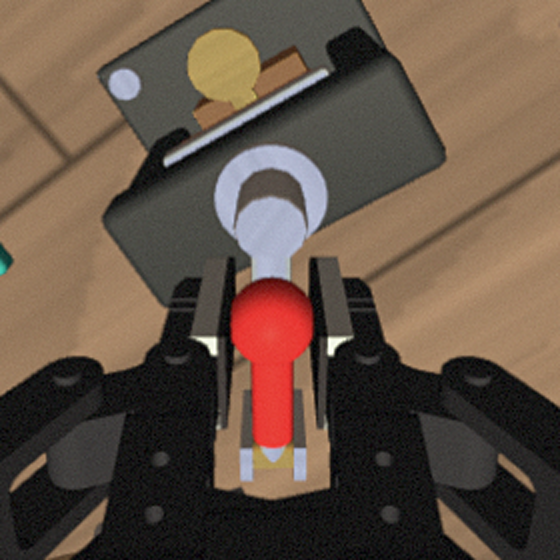

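The ball is gripped between the pads (picture ~(271,325), the measured opening fits 20 mm). I'll fold it out along the arc in tool y/z.

```bash
python3 -m pendant '[{"wx":0,"wy":0,"wz":0,"x":0,"y":0.002,"z":-0.025,"jaw":1},{"wx":0,"wy":0,"wz":0,"x":0,"y":0.0065,"z":-0.049,"jaw":1},{"wx":0,"wy":0,"wz":0,"x":0,"y":0.015,"z":-0.073,"jaw":1},{"wx":0,"wy":0,"wz":0,"x":0,"y":0.0255,"z":-0.095,"jaw":1},{"wx":0,"wy":0,"wz":0,"x":0,"y":0.04,"z":-0.116,"jaw":1}]' 20
python3 - <<'E'
from h import *
w=capture('wrist');S=status.sense()
crop(w,'pics/w5.png',180,120,460,400,2); print(S['ee_rot'].T@S['ft_force'],S['opening'],S['eef_pos'])
E
```

```text
time: 4.6
eef_pos: [575.0, -133.6, 138.7]
ee_rot: [[0.597, 0.802, -0.001], [0.802, -0.597, 0.001], [-0.0, -0.001, -1.0]]
ft_force: [-1.5, 0.6, -2.9]
opening: 0.212
[-1.684987   -3.27470816 -0.41076281] 0.21193252523242237 [ 575.66122739 -133.99711067  139.34587315]
```

View pics/w5.png

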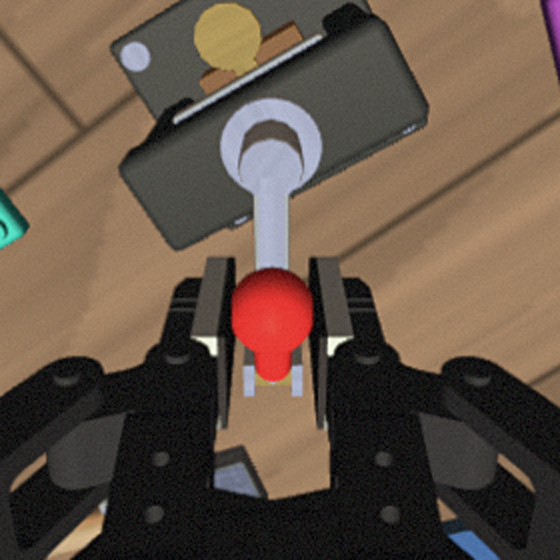

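It is folding out cleanly, and the ball is still held in the pads at about picture (271,308). I'll continue.

```bash
python3 -m pendant '[{"wx":0,"wy":0,"wz":0,"x":0,"y":0.023,"z":-0.025,"jaw":1},{"wx":0,"wy":0,"wz":0,"x":0,"y":0.0495,"z":-0.045,"jaw":1},{"wx":0,"wy":0,"wz":0,"x":0,"y":0.079,"z":-0.06,"jaw":1},{"wx":0,"wy":0,"wz":0,"x":0,"y":0.11,"z":-0.07,"jaw":1},{"wx":0,"wy":0,"wz":0,"x":0,"y":0.14,"z":-0.074,"jaw":1}]' 20
python3 - <<'E'
from h import *
w=capture('wrist');s=capture('scene');S=status.sense()
crop(w,'pics/w6.png',180,120,460,400,2); crop(s,'pics/s6.png',240,150,350,240,6);print(S['ee_rot'].T@S['ft_force'],S['opening'],S['eef_pos'])
E
```

```text
time: 5.15
eef_pos: [598.6, -150.8, 153.9]
ee_rot: [[0.597, 0.802, 0.001], [0.802, -0.597, -0.0], [0.0, 0.001, -1.0]]
ft_force: [-2.4, 2.3, 3.6]
opening: 0.212
[ 0.14759703 -2.11644968 -4.79505696] 0.2155977517110714 [ 598.95785056 -151.23388073  153.69278385]
```

View pics/w6.png

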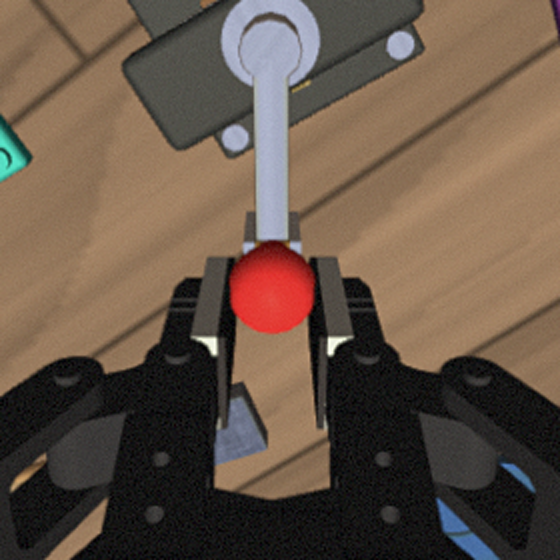

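View pics/s6.png

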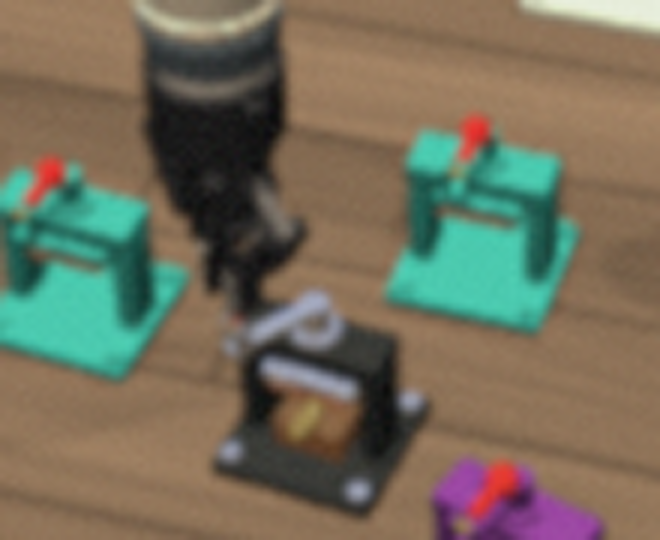

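The grip looks upright: the ball is in the pads at picture (271,288) and the cheeks are right below and behind it. Next I'll check the tilt numerically.

```bash
python3 - <<'E'
from h import *
w=capture('wrist');S=status.sense();E=S['ee_rot']
f=lambda p:(E.T@(p-S['eef_pos'])).round(1)
hub=onz(w,180+270/2,120+48/2,120); b=onz(w,180+272/2,120+289/2,170)
print(f(hub),f(b),'dist',np.linalg.norm((hub-b)[:2]),hub,b,S['time'])
E
```

```text
[  0.  -55.2  33.6] [  0.6  -9.1 -16.4] dist 46.05630391898957 [ 554.4364785  -118.04387305  120.        ] [ 591.69377539 -145.11926703  170.        ] 5.3
```

```bash
python3 - <<'E'
from h import *
w=capture('wrist');S=status.sense();E=S['ee_rot']
m=red(w,280,220,350,300).astype(np.uint8)
cs,_=cv2.findContours(m,cv2.RETR_EXTERNAL,cv2.CHAIN_APPROX_NONE); c=max(cs,key=cv2.contourArea); print('circ',cv2.minEnclosingCircle(c),cv2.boundingRect(c))
for hubv in(142,144,146):
  hub=onz(w,315,hubv,120)
  u=E[:,1]*[1,1,0]; u/=np.linalg.norm(u); hinge=hub+55*u+[0,0,12]
  for th in (65,70,75,80,85,90):
    a=np.radians(th); p=hinge+38*(-np.cos(a)*u+np.sin(a)*np.array([0,0,1])); print(hubv,th,np.round(proj(w,p),1),(E.T@(p-S['eef_pos'])).round(1),end=' | ')
  print()
crop(w,'pics/w7.png',270,140,360,300,5) if 0 else crop(w,'pics/w7.png',270,180,360,290,5)
E
```

```text
circ ((315.57159423828125, 264.8603820800781), 21.915271759033203) (295, 244, 43, 43)
142 65 [314.8 244.4] [  0.  -17.4 -12.9] | 142 70 [314.8 251.9] [  0.  -14.3 -14.1] | 142 75 [314.8 259.2] [  0.  -11.1 -15.1] | 142 80 [314.8 266.3] [  0.   -7.9 -15.8] | 142 85 [314.8 273.2] [  0.   -4.6 -16.2] | 142 90 [314.8 279.7] [  0.   -1.3 -16.4] | 
144 65 [314.8 246.6] [  0.  -16.3 -12.8] | 144 70 [314.8 254. ] [  0.  -13.2 -14.1] | 144 75 [314.8 261.3] [  0.  -10.  -15.1] | 144 80 [314.8 268.5] [  0.   -6.8 -15.8] | 144 85 [314.8 275.3] [  0.   -3.5 -16.2] | 144 90 [314.8 281.7] [  0.   -0.2 -16.4] | 
146 65 [314.8 248.8] [  0.  -15.2 -12.8] | 146 70 [314.8 256.2] [  0.  -12.1 -14.1] | 146 75 [314.8 263.5] [  0.   -8.9 -15.1] | 146 80 [314.8 270.6] [  0.   -5.7 -15.8] | 146 85 [314.8 277.4] [  0.   -2.4 -16.2] | 146 90 [314.8 283.8] [  0.    0.9 -16.4] |
```

View pics/w7.png

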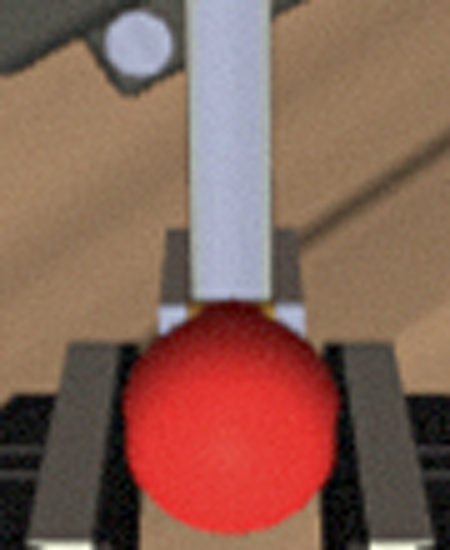

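The ball crept along the pads while it was folding. It now sits 8 mm off the pad centre towards the hub, and the fold is about 78° by the ray check, so it is not yet upright. I'll ease the grip open, re-centre, grip firmer and finish the fold.

```bash
python3 -m pendant '[{"wx":0,"wy":0,"wz":0,"x":0,"y":0,"z":0,"jaw":0.52},{"wx":0,"wy":0,"wz":0,"x":0,"y":0,"z":0,"jaw":0.4},{"wx":0,"wy":0,"wz":0,"x":0,"y":-0.02,"z":0,"jaw":0.35},{"wx":0,"wy":0,"wz":0,"x":0,"y":-0.04,"z":0,"jaw":0.35},{"wx":0,"wy":0,"wz":0,"x":0,"y":-0.04,"z":0,"jaw":0.35}]' 20
python3 - <<'E'
from h import *
w=capture('wrist');S=status.sense();E=S['ee_rot']
m=red(w,280,200,350,310).astype(np.uint8)
cs,_=cv2.findContours(m,cv2.RETR_EXTERNAL,cv2.CHAIN_APPROX_NONE); c=max(cs,key=cv2.contourArea); print('circ',cv2.minEnclosingCircle(c))
crop(w,'pics/w8.png',180,120,460,400,2); print(E.T@S['ft_force'],S['opening'],S['eef_pos'], proj(w,S['eef_pos']+E@[0,0,-16]))
E
```

```text
time: 5.85
eef_pos: [590.9, -145.3, 153.3]
ee_rot: [[0.597, 0.803, -0.0], [0.803, -0.597, 0.0], [-0.0, -0.0, -1.0]]
ft_force: [-0.6, 0.2, 0.3]
opening: 0.331
circ ((315.6970520019531, 282.9137878417969), 21.525440216064453)
[-0.0269125   0.0157848  -0.34303351] 0.32803756359731245 [ 591.11096033 -145.44649101  153.38493965] (np.float64(314.77072023570105), np.float64(282.974215569497))
```

View pics/w8.png

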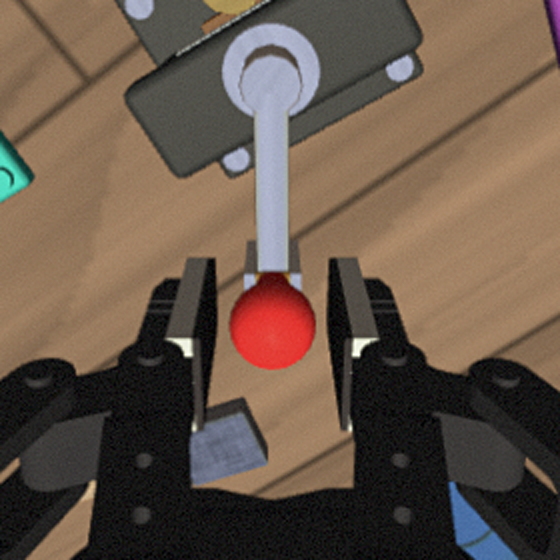

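The ball now sits at the pad centre: measured pixel (315.7,282.9) against a predicted (314.8,283.0). The crank has not moved. I'll re-grip and push outward.

```bash
python3 -m pendant '[{"wx":0,"wy":0,"wz":0,"x":0,"y":0,"z":0,"jaw":0.5},{"wx":0,"wy":0,"wz":0,"x":0,"y":0,"z":0,"jaw":0.6},{"wx":0,"wy":0,"wz":0,"x":0,"y":0,"z":0,"jaw":0.8},{"wx":0,"wy":0,"wz":0,"x":0,"y":0,"z":0,"jaw":1},{"wx":0,"wy":0,"wz":0,"x":0,"y":0,"z":0,"jaw":1}]' 40
python3 -m pendant '[{"wx":0,"wy":0,"wz":0,"x":0,"y":0.01,"z":-0.001,"jaw":1},{"wx":0,"wy":0,"wz":0,"x":0,"y":0.02,"z":-0.003,"jaw":1},{"wx":0,"wy":0,"wz":0,"x":0,"y":0.03,"z":-0.004,"jaw":1},{"wx":0,"wy":0,"wz":0,"x":0,"y":0.04,"z":-0.005,"jaw":1},{"wx":0,"wy":0,"wz":0,"x":0,"y":0.04,"z":-0.005,"jaw":1}]' 40
cat > look.py <<'E'
from h import *
import sys
w=capture('wrist');S=status.sense();E=S['ee_rot']
m=red(w,270,190,360,330).astype(np.uint8)
cs,_=cv2.findContours(m,cv2.RETR_EXTERNAL,cv2.CHAIN_APPROX_NONE); c=max(cs,key=cv2.contourArea); (u,v),rr=cv2.minEnclosingCircle(c)
b=onz(w,u,v,169.5); print('ball px',round(u,1),round(v,1),round(rr,1),'world',b.round(1),'in tool',(E.T@(b-S['eef_pos'])).round(1))
hub=np.array([555,-118.3]); 
for n,p in(('ball',b),('tcp',S['eef_pos'])):
  d=p[:2]-hub; print(n,'r',np.linalg.norm(d).round(1),'ang',np.degrees(np.arctan2(d[1],d[0])).round(1))
a=np.arctan2(d[1],d[0]); T=np.array([np.sin(a),-np.cos(a)]); print('Ftan,Frad,Fz',-S['ft_force'][:2]@T,-S['ft_force'][:2]@[np.cos(a),np.sin(a)],S['ft_force'][2],'open',S['opening'],'t',S['time'],S['eef_pos'],'q6',S['q'][5])
if len(sys.argv)>1: crop(w,'pics/'+sys.argv[1]+'.png',180,120,460,400,2)
E
python3 look.py w9
```

```text
time: 6.4
eef_pos: [591.5, -145.7, 153.5]
ee_rot: [[0.597, 0.802, 0.0], [0.802, -0.597, -0.0], [0.0, 0.0, -1.0]]
ft_force: [-0.9, 1.2, 3.6]
opening: 0.203
time: 6.9
eef_pos: [597.6, -150.2, 154.2]
ee_rot: [[0.597, 0.802, -0.001], [0.802, -0.597, 0.001], [0.0, -0.001, -1.0]]
ft_force: [-2.2, 3.9, 3.7]
opening: 0.205
ball px 316.0 280.5 21.4 world [ 597.5 -149.5  169.5] in tool [  0.6  -0.5 -15.3]
ball r 52.8 ang -36.3
tcp r 53.3 ang -36.9
Ftan,Frad,Fz 0.9620741288962571 3.1385214408044924 3.927355451448031 open 0.20304193311965066 t 6.95 [ 597.61673556 -150.27334301  154.24158166] q6 0.25684879735969646
```

View pics/w9.png

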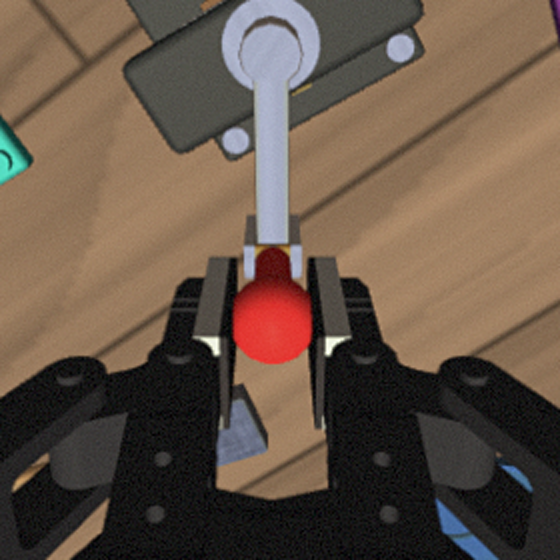

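Ball centred in the pads and the stem is visible below it, with r≈53 mm from the hub (fold about 87°). I'll check the end stop by feel with a further 2 mm outward.

```bash
python3 -m pendant '[{"wx":0,"wy":0,"wz":0,"x":0,"y":0.005,"z":0,"jaw":1},{"wx":0,"wy":0,"wz":0,"x":0,"y":0.01,"z":0,"jaw":1},{"wx":0,"wy":0,"wz":0,"x":0,"y":0.01,"z":0,"jaw":1}]' 40
python3 look.py
```

```text
time: 7.25
eef_pos: [599.3, -151.5, 154.1]
ee_rot: [[0.597, 0.802, -0.0], [0.802, -0.597, 0.0], [0.0, -0.001, -1.0]]
ft_force: [-2.1, 4.4, 3.2]
opening: 0.206
ball px 316.0 279.8 21.5 world [ 598.9 -150.6  169.5] in tool [  0.5  -0.9 -15.4]
ball r 54.5 ang -36.3
tcp r 55.4 ang -36.9
Ftan,Frad,Fz 0.7774608614872898 4.642157017480855 2.7415153660480844 open 0.20526917249966545 t 7.3 [ 599.31168483 -151.52917158  154.13576158] q6 0.2560467680533468
```

The end stop has not been hit hard, and the ball is at r≈54.5, so the grip is upright at about 89°. Next I'll write a planner that works out the rows for winding on a circle about the hub with the tool orientation fixed.

```bash
cat > plan.py <<'E'
# usage: plan.py step_mm nrows [radius]  -> prints shifts (x,y units) for next rows; keeps commanded xy
from h import *
import sys,json,os
hub=np.array([555,-118.3]); S=status.sense()
ax=S['ee_rot'][:2,:2]
a0=np.radians(-36.9)
st=json.load(open('cmd.json')) if os.path.exists('cmd.json') else dict(p=list(S['eef_pos'][:2]),tot=0.)
p=np.array(st['p']); d=p-hub; a=np.arctan2(d[1],d[0]); R0=np.linalg.norm(d)
F=-S['ft_force'][:2]; dm=S['eef_pos'][:2]-hub; am=np.arctan2(dm[1],dm[0])
T=np.array([np.sin(am),-np.cos(am)]); U=np.array([np.cos(am),np.sin(am)])
print('t %.2f Ftan %.2f Frad %.2f Fz %.2f | r %.1f ang %.1f lag(tan,rad) %.1f %.1f z %.1f open %.3f turned %.1f mm %.3f turns'%(S['time'],F@T,F@U,S['ft_force'][2],np.linalg.norm(dm),np.degrees(am),(p-S['eef_pos'][:2])@T,(p-S['eef_pos'][:2])@U,S['eef_pos'][2],S['opening'],st['tot'],st['tot']/2/np.pi/54))
if len(sys.argv)>2:
  s=float(sys.argv[1]);n=int(sys.argv[2]);R=float(sys.argv[3]) if len(sys.argv)>3 else 54.
  for i in range(1,n+1):
    aa=a-i*s/54; rr=R0+(R-R0)*i/n; q=hub+rr*np.array([np.cos(aa),np.sin(aa)]); k=(ax.T@(q-p)/200).round(3); print('x %.3f y %.3f'%tuple(k))
  st['p']=list(p+ax@k*200); st['tot']+=s*n; json.dump(st,open('cmd.json','w'))
E
python3 plan.py 4 5
```

```text
t 7.30 Ftan 0.78 Frad 4.64 Fz 2.74 | r 55.4 ang -36.9 lag(tan,rad) 0.0 0.0 z 154.1 open 0.205 turned 0.0 mm 0.000 turns
x -0.020 y -0.002
x -0.040 y -0.006
x -0.060 y -0.011
x -0.079 y -0.018
x -0.098 y -0.026
```

```bash
python3 -m pendant '[{"wx":0,"wy":0,"wz":0,"x":-0.02,"y":-0.002,"z":0,"jaw":1},{"wx":0,"wy":0,"wz":0,"x":-0.04,"y":-0.006,"z":0,"jaw":1},{"wx":0,"wy":0,"wz":0,"x":-0.06,"y":-0.011,"z":0,"jaw":1},{"wx":0,"wy":0,"wz":0,"x":-0.079,"y":-0.018,"z":0,"jaw":1},{"wx":0,"wy":0,"wz":0,"x":-0.098,"y":-0.026,"z":0,"jaw":1}]' 40
python3 plan.py; python3 look.py w10; python3 plan.py 5 5
```

```text
time: 7.8
eef_pos: [583.6, -164.7, 154.2]
ee_rot: [[0.597, 0.802, 0.001], [0.802, -0.597, -0.0], [0.0, 0.001, -1.0]]
ft_force: [3.1, 3.4, 0.0]
opening: 0.206
t 7.80 Ftan 4.43 Frad 1.29 Fz 0.03 | r 54.5 ang -58.4 lag(tan,rad) -0.2 -0.6 z 154.2 open 0.206 turned 20.0 mm 0.059 turns
ball px 316.9 281.0 21.5 world [ 584.  -163.8  169.5] in tool [  1.6   0.1 -15.2]
ball r 54.0 ang -57.5
tcp r 54.5 ang -59.1
Ftan,Frad,Fz 2.4953018666931603 0.21161892978086194 0.8439895771121444 open 0.20328687464880982 t 7.85 [ 582.97878378 -165.06032475  154.26305088] q6 0.22601159159026862
t 7.85 Ftan 2.50 Frad 0.21 Fz 0.84 | r 54.5 ang -59.1 lag(tan,rad) -0.9 -0.5 z 154.3 open 0.203 turned 20.0 mm 0.059 turns
x -0.023 y -0.010
x -0.045 y -0.022
x -0.065 y -0.037
x -0.084 y -0.053
x -0.102 y -0.070
```

View pics/w10.png

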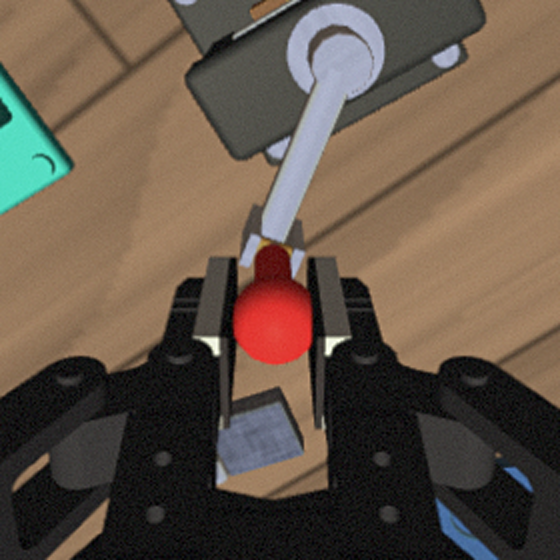

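The crank is turning with the grip upright in the hand: ball at (273,318), hub at (342,62). The free push is about 4.4 N at 40 mm/s. I'll continue.

```bash
python3 -m pendant '[{"wx":0,"wy":0,"wz":0,"x":-0.023,"y":-0.01,"z":0,"jaw":1},{"wx":0,"wy":0,"wz":0,"x":-0.045,"y":-0.022,"z":0,"jaw":1},{"wx":0,"wy":0,"wz":0,"x":-0.065,"y":-0.037,"z":0,"jaw":1},{"wx":0,"wy":0,"wz":0,"x":-0.084,"y":-0.053,"z":0,"jaw":1},{"wx":0,"wy":0,"wz":0,"x":-0.102,"y":-0.07,"z":0,"jaw":1}]' 40 | grep -E "time|force"
python3 plan.py 5 5
```

```text
time: 8.35
ft_force: [5.2, -0.8, -1.9]
t 8.35 Ftan 5.08 Frad -1.27 Fz -1.89 | r 54.9 ang -84.9 lag(tan,rad) -0.2 -0.8 z 154.3 open 0.205 turned 45.0 mm 0.133 turns
x -0.016 y -0.019
x -0.030 y -0.040
x -0.042 y -0.062
x -0.052 y -0.085
x -0.059 y -0.109
```

```bash
python3 -m pendant '[{"wx":0,"wy":0,"wz":0,"x":-0.016,"y":-0.019,"z":0,"jaw":1},{"wx":0,"wy":0,"wz":0,"x":-0.03,"y":-0.04,"z":0,"jaw":1},{"wx":0,"wy":0,"wz":0,"x":-0.042,"y":-0.062,"z":0,"jaw":1},{"wx":0,"wy":0,"wz":0,"x":-0.052,"y":-0.085,"z":0,"jaw":1},{"wx":0,"wy":0,"wz":0,"x":-0.059,"y":-0.109,"z":0,"jaw":1}]' 40 | grep -E "time|force"
python3 plan.py 5 5; python3 look.py w11
```

```text
time: 8.85
ft_force: [2.9, -4.7, -1.4]
t 8.85 Ftan 4.38 Frad -3.30 Fz -1.42 | r 55.1 ang -111.2 lag(tan,rad) -0.0 -1.2 z 154.4 open 0.207 turned 70.0 mm 0.206 turns
x -0.006 y -0.024
x -0.009 y -0.049
x -0.010 y -0.074
x -0.009 y -0.099
x -0.005 y -0.124
ball px 315.9 281.7 21.4 world [ 535.5 -169.4  169.5] in tool [  0.4   1.2 -15.2]
ball r 54.6 ang -110.9
tcp r 54.7 ang -112.2
Ftan,Frad,Fz 1.676986903606462 1.9021588299338439 -0.48924431519278594 open 0.20377348140419752 t 8.9 [ 534.29424213 -168.96791003  154.2922485 ] q6 0.18455111144946265
```

View pics/w11.png

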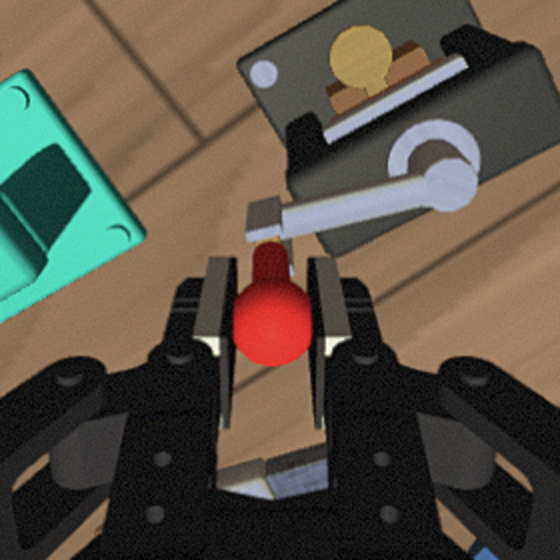

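The grip is still upright and held, with the ball at (272,322) and the arm pointing right to the hub at (450,185). I'll continue.

```bash
python3 -m pendant '[{"wx":0,"wy":0,"wz":0,"x":-0.006,"y":-0.024,"z":0,"jaw":1},{"wx":0,"wy":0,"wz":0,"x":-0.009,"y":-0.049,"z":0,"jaw":1},{"wx":0,"wy":0,"wz":0,"x":-0.01,"y":-0.074,"z":0,"jaw":1},{"wx":0,"wy":0,"wz":0,"x":-0.009,"y":-0.099,"z":0,"jaw":1},{"wx":0,"wy":0,"wz":0,"x":-0.005,"y":-0.124,"z":0,"jaw":1}]' 40 | grep -E "time|force"
python3 plan.py 3 5
```

```text
time: 9.4
ft_force: [5.5, -1.4, -2.3]
t 9.40 Ftan 4.74 Frad 3.15 Fz -2.34 | r 54.0 ang -137.9 lag(tan,rad) -0.1 -0.0 z 154.3 open 0.206 turned 95.0 mm 0.280 turns
x 0.003 y -0.015
x 0.007 y -0.029
x 0.012 y -0.043
x 0.018 y -0.057
x 0.024 y -0.071
```

```bash
python3 -m pendant '[{"wx":0,"wy":0,"wz":0,"x":0.003,"y":-0.015,"z":0,"jaw":1},{"wx":0,"wy":0,"wz":0,"x":0.007,"y":-0.029,"z":0,"jaw":1},{"wx":0,"wy":0,"wz":0,"x":0.012,"y":-0.043,"z":0,"jaw":1},{"wx":0,"wy":0,"wz":0,"x":0.018,"y":-0.057,"z":0,"jaw":1},{"wx":0,"wy":0,"wz":0,"x":0.024,"y":-0.071,"z":0,"jaw":1}]' 40 | grep -E "time|force"
python3 plan.py 2.5 5 53.5
```

```text
time: 9.9
ft_force: [4.7, -1.8, -1.2]
t 9.90 Ftan 3.66 Frad 3.44 Fz -1.19 | r 54.0 ang -153.6 lag(tan,rad) 0.1 0.1 z 154.3 open 0.204 turned 110.0 mm 0.324 turns
x 0.006 y -0.011
x 0.013 y -0.021
x 0.021 y -0.031
x 0.029 y -0.041
x 0.037 y -0.050
```

```bash
python3 -m pendant '[{"wx":0,"wy":0,"wz":0,"x":0.006,"y":-0.011,"z":0,"jaw":1},{"wx":0,"wy":0,"wz":0,"x":0.013,"y":-0.021,"z":0,"jaw":1},{"wx":0,"wy":0,"wz":0,"x":0.021,"y":-0.031,"z":0,"jaw":1},{"wx":0,"wy":0,"wz":0,"x":0.029,"y":-0.041,"z":0,"jaw":1},{"wx":0,"wy":0,"wz":0,"x":0.037,"y":-0.05,"z":0,"jaw":1}]' 40 | grep -E "time|force"
python3 plan.py 2 5 53.5; python3 look.py w12
```

```text
time: 10.4
ft_force: [3.1, -3.8, -0.6]
t 10.40 Ftan 4.46 Frad 2.20 Fz -0.61 | r 53.7 ang -166.9 lag(tan,rad) 0.1 -0.2 z 154.3 open 0.201 turned 122.5 mm 0.361 turns
x 0.007 y -0.007
x 0.013 y -0.015
x 0.020 y -0.022
x 0.028 y -0.028
x 0.035 y -0.035
ball px 314.7 282.0 21.4 world [ 503.  -130.7  169.5] in tool [ -0.3   0.7 -15.2]
ball r 53.5 ang -166.6
tcp r 53.7 ang -167.3
Ftan,Frad,Fz 2.598605996725179 1.6217479425484198 -0.14950459073714004 open 0.20486172918014925 t 10.45 [ 502.62504625 -130.0874768   154.30248724] q6 0.22449205112956025
```

View pics/w12.png

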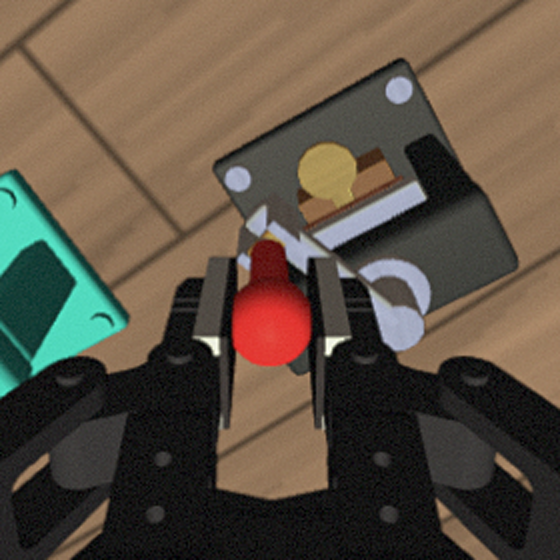

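The grip is upright, the crank is at about 0.36 turn, and there is no sign of contact. I'll keep going at 20 mm/s.

```bash
python3 -m pendant '[{"wx":0,"wy":0,"wz":0,"x":0.007,"y":-0.007,"z":0,"jaw":1},{"wx":0,"wy":0,"wz":0,"x":0.013,"y":-0.015,"z":0,"jaw":1},{"wx":0,"wy":0,"wz":0,"x":0.02,"y":-0.022,"z":0,"jaw":1},{"wx":0,"wy":0,"wz":0,"x":0.028,"y":-0.028,"z":0,"jaw":1},{"wx":0,"wy":0,"wz":0,"x":0.035,"y":-0.035,"z":0,"jaw":1}]' 40 | grep -E "time|force"
python3 plan.py 2 5 53.5
```

```text
time: 10.95
ft_force: [3.0, -2.9, -0.3]
t 10.95 Ftan 3.03 Frad 2.86 Fz -0.34 | r 53.6 ang -177.5 lag(tan,rad) 0.1 0.0 z 154.3 open 0.194 turned 132.5 mm 0.391 turns
x 0.008 y -0.006
x 0.016 y -0.012
x 0.024 y -0.017
x 0.033 y -0.022
x 0.041 y -0.027
```

```bash
python3 -m pendant '[{"wx":0,"wy":0,"wz":0,"x":0.008,"y":-0.006,"z":0,"jaw":1},{"wx":0,"wy":0,"wz":0,"x":0.016,"y":-0.012,"z":0,"jaw":1},{"wx":0,"wy":0,"wz":0,"x":0.024,"y":-0.017,"z":0,"jaw":1},{"wx":0,"wy":0,"wz":0,"x":0.033,"y":-0.022,"z":0,"jaw":1},{"wx":0,"wy":0,"wz":0,"x":0.041,"y":-0.027,"z":0,"jaw":1}]' 40 | grep -E "time|force"
python3 plan.py 2 5 53.5
```

```text
time: 11.45
ft_force: [0.6, -4.5, 0.8]
t 11.45 Ftan 4.40 Frad 1.23 Fz 0.81 | r 53.6 ang 171.9 lag(tan,rad) -0.0 -0.0 z 154.3 open 0.202 turned 142.5 mm 0.420 turns
x 0.009 y -0.005
x 0.018 y -0.009
x 0.027 y -0.013
x 0.036 y -0.016
x 0.046 y -0.019
```

```bash
python3 -m pendant '[{"wx":0,"wy":0,"wz":0,"x":0.009,"y":-0.005,"z":0,"jaw":1},{"wx":0,"wy":0,"wz":0,"x":0.018,"y":-0.009,"z":0,"jaw":1},{"wx":0,"wy":0,"wz":0,"x":0.027,"y":-0.013,"z":0,"jaw":1},{"wx":0,"wy":0,"wz":0,"x":0.036,"y":-0.016,"z":0,"jaw":1},{"wx":0,"wy":0,"wz":0,"x":0.046,"y":-0.019,"z":0,"jaw":1}]' 40 | grep -E "time|force"
python3 plan.py 2 4 53.5
```

```text
time: 11.95
ft_force: [-2.0, -2.9, 2.1]
t 11.95 Ftan 3.37 Frad -0.93 Fz 2.11 | r 53.5 ang 161.2 lag(tan,rad) -0.0 -0.1 z 154.2 open 0.203 turned 152.5 mm 0.449 turns
x 0.009 y -0.003
x 0.019 y -0.006
x 0.029 y -0.008
x 0.038 y -0.010
```

```bash
python3 -m pendant '[{"wx":0,"wy":0,"wz":0,"x":0.009,"y":-0.003,"z":0,"jaw":1},{"wx":0,"wy":0,"wz":0,"x":0.019,"y":-0.006,"z":0,"jaw":1},{"wx":0,"wy":0,"wz":0,"x":0.029,"y":-0.008,"z":0,"jaw":1},{"wx":0,"wy":0,"wz":0,"x":0.038,"y":-0.01,"z":0,"jaw":1}]' 40 | grep -E "time|force"
python3 plan.py 2 4 53.5; python3 look.py w13
```

```text
time: 12.35
ft_force: [-3.3, -2.3, 2.4]
t 12.35 Ftan 3.55 Frad -1.92 Fz 2.39 | r 53.6 ang 152.7 lag(tan,rad) -0.1 -0.1 z 154.2 open 0.204 turned 160.5 mm 0.473 turns
x 0.010 y -0.001
x 0.020 y -0.002
x 0.030 y -0.003
x 0.039 y -0.003
ball px 313.8 281.2 21.4 world [507.  -94.  169.5] in tool [ -0.7  -0.1 -15.3]
ball r 53.8 ang 153.1
tcp r 53.6 ang 152.4
Ftan,Frad,Fz 1.630437238639105 -1.4536146097161773 2.3058120276766854 open 0.20473490236125164 t 12.4 [507.45343245 -93.49046172 154.23595453] q6 0.2941138339202043
```

View pics/w13.png

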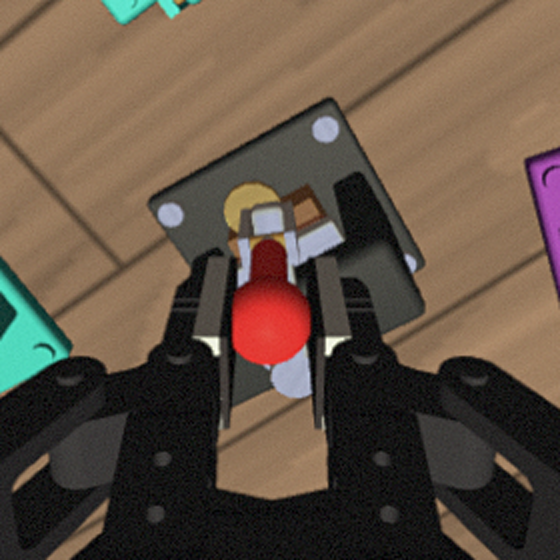

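The grip is still upright, about 0.47 turn in, with no contact yet (free push about 3.5 N).

```bash
python3 -m pendant '[{"wx":0,"wy":0,"wz":0,"x":0.01,"y":-0.001,"z":0,"jaw":1},{"wx":0,"wy":0,"wz":0,"x":0.02,"y":-0.002,"z":0,"jaw":1},{"wx":0,"wy":0,"wz":0,"x":0.03,"y":-0.003,"z":0,"jaw":1},{"wx":0,"wy":0,"wz":0,"x":0.039,"y":-0.003,"z":0,"jaw":1}]' 40 | grep -E "time|force"
python3 plan.py 2 5 53.5
```

```text
time: 12.8
ft_force: [-4.1, -1.7, 3.4]
t 12.80 Ftan 3.79 Frad -2.31 Fz 3.39 | r 53.5 ang 144.3 lag(tan,rad) -0.1 -0.1 z 154.2 open 0.202 turned 168.5 mm 0.497 turns
x 0.010 y -0.000
x 0.020 y 0.000
x 0.030 y 0.001
x 0.040 y 0.002
x 0.049 y 0.003
```

```bash
python3 -m pendant '[{"wx":0,"wy":0,"wz":0,"x":0.01,"y":0,"z":0,"jaw":1},{"wx":0,"wy":0,"wz":0,"x":0.02,"y":0,"z":0,"jaw":1},{"wx":0,"wy":0,"wz":0,"x":0.03,"y":0.001,"z":0,"jaw":1},{"wx":0,"wy":0,"wz":0,"x":0.04,"y":0.002,"z":0,"jaw":1},{"wx":0,"wy":0,"wz":0,"x":0.049,"y":0.003,"z":0,"jaw":1}]' 40 | grep -E "time|force"
python3 plan.py 2 5 53.5
```

```text
time: 13.3
ft_force: [-5.6, 0.5, 2.7]
t 13.30 Ftan 3.69 Frad -4.18 Fz 2.74 | r 53.6 ang 133.7 lag(tan,rad) -0.1 -0.0 z 154.2 open 0.203 turned 178.5 mm 0.526 turns
x 0.010 y 0.002
x 0.019 y 0.004
x 0.029 y 0.007
x 0.038 y 0.010
x 0.048 y 0.013
```

```bash
python3 -m pendant '[{"wx":0,"wy":0,"wz":0,"x":0.01,"y":0.002,"z":0,"jaw":1},{"wx":0,"wy":0,"wz":0,"x":0.019,"y":0.004,"z":0,"jaw":1},{"wx":0,"wy":0,"wz":0,"x":0.029,"y":0.007,"z":0,"jaw":1},{"wx":0,"wy":0,"wz":0,"x":0.038,"y":0.01,"z":0,"jaw":1},{"wx":0,"wy":0,"wz":0,"x":0.048,"y":0.013,"z":0,"jaw":1}]' 40 | grep -E "time|force"
python3 plan.py 2 5 53.5
```

```text
time: 13.8
ft_force: [-5.3, 2.4, 3.0]
t 13.80 Ftan 3.16 Frad -4.91 Fz 3.03 | r 53.8 ang 123.0 lag(tan,rad) -0.2 -0.3 z 154.2 open 0.201 turned 188.5 mm 0.556 turns
x 0.009 y 0.004
x 0.018 y 0.008
x 0.027 y 0.012
x 0.036 y 0.016
x 0.045 y 0.021
```

```bash
python3 look.py w14; python3 - <<'E'
from h import *
s=capture('scene'); crop(s,'pics/s14.png',240,150,350,240,6)
E
```

```text
ball px 314.4 280.1 21.7 world [525.  -72.9 169.5] in tool [ -0.5  -0.8 -15.3]
ball r 54.4 ang 123.5
tcp r 53.8 ang 122.7
Ftan,Frad,Fz 2.927266560022128 -4.292366401496835 2.9684603090989246 open 0.20434032040304556 t 13.85 [525.96876421 -72.99891128 154.24551546] q6 0.34249614270792594
```

View pics/w14.png

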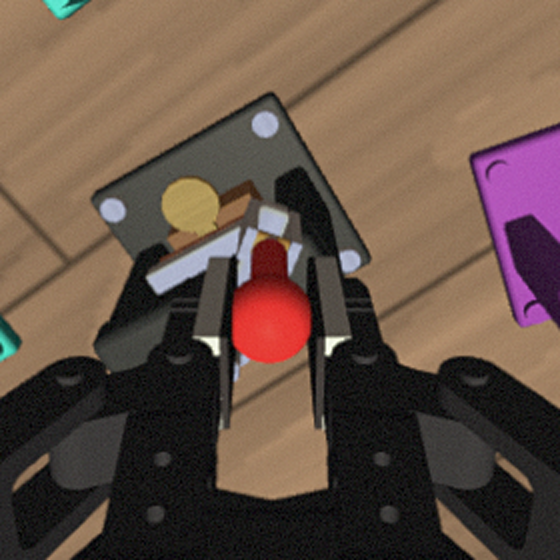

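View pics/s14.png

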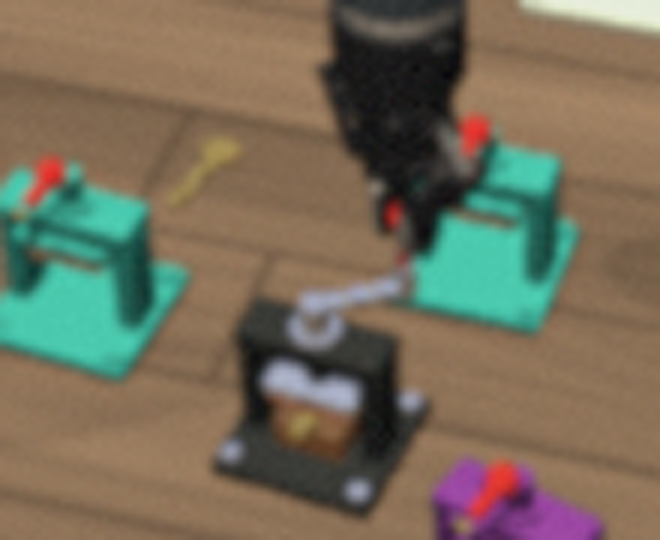

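The grip stands upright, the ball is centred within 1 mm, and the jaw has come close to the block. I'll continue with the planned rows and relax the radius afterwards.

```bash
python3 -m pendant '[{"wx":0,"wy":0,"wz":0,"x":0.009,"y":0.004,"z":0,"jaw":1},{"wx":0,"wy":0,"wz":0,"x":0.018,"y":0.008,"z":0,"jaw":1},{"wx":0,"wy":0,"wz":0,"x":0.027,"y":0.012,"z":0,"jaw":1},{"wx":0,"wy":0,"wz":0,"x":0.036,"y":0.016,"z":0,"jaw":1},{"wx":0,"wy":0,"wz":0,"x":0.045,"y":0.021,"z":0,"jaw":1}]' 40 | grep -E "time|force"
python3 plan.py 2 5 54.3
```

```text
time: 14.4
ft_force: [-4.7, 3.2, 2.9]
t 14.40 Ftan 3.18 Frad -4.73 Fz 2.90 | r 54.1 ang 112.3 lag(tan,rad) -0.2 -0.5 z 154.2 open 0.202 turned 198.5 mm 0.585 turns
x 0.009 y 0.005
x 0.017 y 0.010
x 0.026 y 0.015
x 0.034 y 0.021
x 0.042 y 0.027
```

```bash
python3 -m pendant '[{"wx":0,"wy":0,"wz":0,"x":0.009,"y":0.005,"z":0,"jaw":1},{"wx":0,"wy":0,"wz":0,"x":0.017,"y":0.01,"z":0,"jaw":1},{"wx":0,"wy":0,"wz":0,"x":0.026,"y":0.015,"z":0,"jaw":1},{"wx":0,"wy":0,"wz":0,"x":0.034,"y":0.021,"z":0,"jaw":1},{"wx":0,"wy":0,"wz":0,"x":0.042,"y":0.027,"z":0,"jaw":1}]' 40 | grep -E "time|force"
python3 plan.py 2 5 54.3
```

```text
time: 14.9
ft_force: [-3.1, 2.4, 2.7]
t 14.90 Ftan 2.57 Frad -2.95 Fz 2.66 | r 54.7 ang 101.6 lag(tan,rad) -0.3 -0.5 z 154.2 open 0.203 turned 208.5 mm 0.615 turns
x 0.007 y 0.007
x 0.015 y 0.014
x 0.022 y 0.021
x 0.028 y 0.028
x 0.035 y 0.036
```

```bash
python3 -m pendant '[{"wx":0,"wy":0,"wz":0,"x":0.007,"y":0.007,"z":0,"jaw":1},{"wx":0,"wy":0,"wz":0,"x":0.015,"y":0.014,"z":0,"jaw":1},{"wx":0,"wy":0,"wz":0,"x":0.022,"y":0.021,"z":0,"jaw":1},{"wx":0,"wy":0,"wz":0,"x":0.028,"y":0.028,"z":0,"jaw":1},{"wx":0,"wy":0,"wz":0,"x":0.035,"y":0.036,"z":0,"jaw":1}]' 40 | grep -E "time|force"
python3 plan.py 2 5 54.3
```

```text
time: 15.4
ft_force: [-3.7, 3.2, 1.8]
t 15.40 Ftan 3.63 Frad -3.25 Fz 1.81 | r 54.8 ang 91.0 lag(tan,rad) -0.3 -0.4 z 154.3 open 0.207 turned 218.5 mm 0.644 turns
x 0.006 y 0.008
x 0.012 y 0.016
x 0.017 y 0.025
x 0.022 y 0.034
x 0.027 y 0.042
```

```bash
python3 -m pendant '[{"wx":0,"wy":0,"wz":0,"x":0.006,"y":0.008,"z":0,"jaw":1},{"wx":0,"wy":0,"wz":0,"x":0.012,"y":0.016,"z":0,"jaw":1},{"wx":0,"wy":0,"wz":0,"x":0.017,"y":0.025,"z":0,"jaw":1},{"wx":0,"wy":0,"wz":0,"x":0.022,"y":0.034,"z":0,"jaw":1},{"wx":0,"wy":0,"wz":0,"x":0.027,"y":0.042,"z":0,"jaw":1}]' 40 | grep -E "time|force"
python3 plan.py 2 4 54.3
```

```text
time: 15.9
ft_force: [-1.8, 4.5, 1.4]
t 15.90 Ftan 2.49 Frad -4.19 Fz 1.36 | r 54.9 ang 80.4 lag(tan,rad) -0.4 -0.6 z 154.3 open 0.204 turned 228.5 mm 0.673 turns
x 0.004 y 0.009
x 0.008 y 0.018
x 0.012 y 0.028
x 0.016 y 0.037
```

```bash
python3 -m pendant '[{"wx":0,"wy":0,"wz":0,"x":0.004,"y":0.009,"z":0,"jaw":1},{"wx":0,"wy":0,"wz":0,"x":0.008,"y":0.018,"z":0,"jaw":1},{"wx":0,"wy":0,"wz":0,"x":0.012,"y":0.028,"z":0,"jaw":1},{"wx":0,"wy":0,"wz":0,"x":0.016,"y":0.037,"z":0,"jaw":1}]' 40 | grep -E "time|force"
python3 plan.py 2 5 54.3
```

```text
time: 16.3
ft_force: [-1.9, 3.9, 2.5]
t 16.30 Ftan 3.06 Frad -3.09 Fz 2.54 | r 55.1 ang 71.9 lag(tan,rad) -0.4 -0.7 z 154.3 open 0.203 turned 236.5 mm 0.697 turns
x 0.003 y 0.010
x 0.006 y 0.019
x 0.008 y 0.029
x 0.010 y 0.039
x 0.011 y 0.049
```

```bash
python3 -m pendant '[{"wx":0,"wy":0,"wz":0,"x":0.003,"y":0.01,"z":0,"jaw":1},{"wx":0,"wy":0,"wz":0,"x":0.006,"y":0.019,"z":0,"jaw":1},{"wx":0,"wy":0,"wz":0,"x":0.008,"y":0.029,"z":0,"jaw":1},{"wx":0,"wy":0,"wz":0,"x":0.01,"y":0.039,"z":0,"jaw":1},{"wx":0,"wy":0,"wz":0,"x":0.011,"y":0.049,"z":0,"jaw":1}]' 40 | grep -E "time|force"
python3 plan.py 2 5 54.3; python3 look.py w15
```

```text
time: 16.8
ft_force: [-1.1, 5.6, 2.0]
t 16.80 Ftan 3.65 Frad -4.35 Fz 1.99 | r 55.2 ang 61.3 lag(tan,rad) -0.4 -1.0 z 154.3 open 0.203 turned 246.5 mm 0.727 turns
x 0.001 y 0.010
x 0.002 y 0.020
x 0.003 y 0.030
x 0.003 y 0.040
x 0.003 y 0.050
ball px 315.6 280.1 21.7 world [581.2 -69.2 169.5] in tool [  0.3  -1.  -15.2]
ball r 55.6 ang 61.9
tcp r 55.2 ang 60.8
Ftan,Frad,Fz 3.3079888358042484 -4.547535167738917 1.3235323717404521 open 0.20534856871102464 t 16.85 [581.91107688 -70.09914315 154.32659501] q6 0.37479845512672694
```

View pics/w15.png

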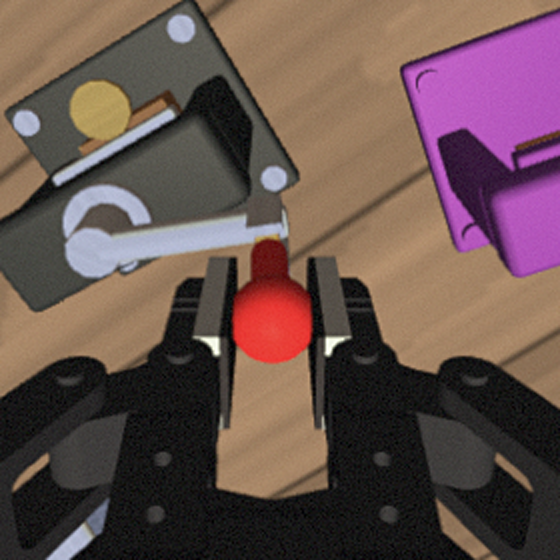

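The grip is upright at about 0.73 turn, with no rise yet. Hub at crop (93,250), which I'll use to refine the circle centre.

```bash
python3 - <<'E'
from h import *
w=capture('wrist'); print(onz(w,180+93/2,120+252/2,120), status.sense()['eef_pos'])
E
python3 -m pendant '[{"wx":0,"wy":0,"wz":0,"x":0.001,"y":0.01,"z":0,"jaw":1},{"wx":0,"wy":0,"wz":0,"x":0.002,"y":0.02,"z":0,"jaw":1},{"wx":0,"wy":0,"wz":0,"x":0.003,"y":0.03,"z":0,"jaw":1},{"wx":0,"wy":0,"wz":0,"x":0.003,"y":0.04,"z":0,"jaw":1},{"wx":0,"wy":0,"wz":0,"x":0.003,"y":0.05,"z":0,"jaw":1}]' 40 | grep -E "time|force"
python3 plan.py 2 5 54.3
```

```text
[ 555.04261    -117.87020886  120.        ] [581.84530316 -70.05975178 154.31516608]
time: 17.4
ft_force: [-1.4, 5.4, 1.4]
t 17.40 Ftan 4.48 Frad -3.26 Fz 1.40 | r 55.4 ang 50.7 lag(tan,rad) -0.4 -1.2 z 154.3 open 0.199 turned 256.5 mm 0.756 turns
x -0.001 y 0.010
x -0.002 y 0.020
x -0.003 y 0.030
x -0.005 y 0.040
x -0.007 y 0.050
```

Possibly a slight rise. I'll take the planned arc in two shorter calls.

```bash
python3 -m pendant '[{"wx":0,"wy":0,"wz":0,"x":-0.001,"y":0.01,"z":0,"jaw":1},{"wx":0,"wy":0,"wz":0,"x":-0.002,"y":0.02,"z":0,"jaw":1},{"wx":0,"wy":0,"wz":0,"x":-0.003,"y":0.03,"z":0,"jaw":1}]' 40 | grep -E "time|force"
python3 plan.py
```

```text
time: 17.7
ft_force: [0.6, 6.7, 0.6]
t 17.70 Ftan 4.40 Frad -5.14 Fz 0.56 | r 55.6 ang 44.4 lag(tan,rad) 3.7 -1.5 z 154.4 open 0.199 turned 266.5 mm 0.785 turns
```

```bash
python3 -m pendant '[{"wx":0,"wy":0,"wz":0,"x":-0.002,"y":0.01,"z":0,"jaw":1},{"wx":0,"wy":0,"wz":0,"x":-0.004,"y":0.02,"z":0,"jaw":1}]' 40 | grep -E "time|force"
python3 plan.py 2 3 54.3
```

```text
time: 17.9
ft_force: [2.3, 5.7, 0.7]
t 17.90 Ftan 2.92 Frad -5.45 Fz 0.69 | r 55.7 ang 40.1 lag(tan,rad) -0.3 -1.5 z 154.3 open 0.202 turned 266.5 mm 0.785 turns
x -0.002 y 0.010
x -0.005 y 0.019
x -0.008 y 0.029
```

```bash
python3 -m pendant '[{"wx":0,"wy":0,"wz":0,"x":-0.002,"y":0.01,"z":0,"jaw":1},{"wx":0,"wy":0,"wz":0,"x":-0.005,"y":0.019,"z":0,"jaw":1},{"wx":0,"wy":0,"wz":0,"x":-0.008,"y":0.029,"z":0,"jaw":1}]' 40 | grep -E "time|force"
python3 plan.py 2 4 54.6
```

```text
time: 18.2
ft_force: [1.7, 6.1, 0.4]
t 18.20 Ftan 4.09 Frad -4.79 Fz 0.38 | r 55.8 ang 33.8 lag(tan,rad) -0.2 -1.5 z 154.3 open 0.203 turned 272.5 mm 0.803 turns
x -0.003 y 0.010
x -0.007 y 0.019
x -0.011 y 0.028
x -0.015 y 0.038
```

```bash
python3 -m pendant '[{"wx":0,"wy":0,"wz":0,"x":-0.003,"y":0.01,"z":0,"jaw":1},{"wx":0,"wy":0,"wz":0,"x":-0.007,"y":0.019,"z":0,"jaw":1},{"wx":0,"wy":0,"wz":0,"x":-0.011,"y":0.028,"z":0,"jaw":1},{"wx":0,"wy":0,"wz":0,"x":-0.015,"y":0.038,"z":0,"jaw":1}]' 40 | grep -E "time|force"
python3 plan.py 2 3 54.6
```

```text
time: 18.6
ft_force: [1.7, 5.3, 0.4]
t 18.60 Ftan 4.05 Frad -3.76 Fz 0.42 | r 56.1 ang 25.3 lag(tan,rad) -0.2 -1.5 z 154.3 open 0.203 turned 280.5 mm 0.827 turns
x -0.005 y 0.009
x -0.010 y 0.017
x -0.016 y 0.026
```

```bash
python3 -m pendant '[{"wx":0,"wy":0,"wz":0,"x":-0.005,"y":0.009,"z":0,"jaw":1},{"wx":0,"wy":0,"wz":0,"x":-0.01,"y":0.017,"z":0,"jaw":1},{"wx":0,"wy":0,"wz":0,"x":-0.016,"y":0.026,"z":0,"jaw":1}]' 40 | grep -E "time|force"
python3 plan.py 2 3 54.6; python3 look.py w16;python3 - <<'E'
from h import *
s=capture('scene'); crop(s,'pics/s16.png',240,150,350,240,6)
E
```

```text
time: 18.9
ft_force: [3.2, 5.4, 1.4]
t 18.90 Ftan 4.03 Frad -4.80 Fz 1.36 | r 56.2 ang 19.0 lag(tan,rad) -0.0 -1.6 z 154.4 open 0.205 turned 286.5 mm 0.844 turns
x -0.006 y 0.008
x -0.012 y 0.016
x -0.018 y 0.024
ball px 315.7 280.7 21.5 world [608.1 -99.6 169.5] in tool [  0.6  -0.6 -15.1]
ball r 56.3 ang 19.4
tcp r 56.1 ang 18.6
Ftan,Frad,Fz 3.017788437306666 -4.464984772995529 -0.4897442154569587 open 0.20257884674733967 t 18.95 [ 608.21092385 -100.3805731   154.3702047 ] q6 0.3383743005334436
```

View pics/w16.png

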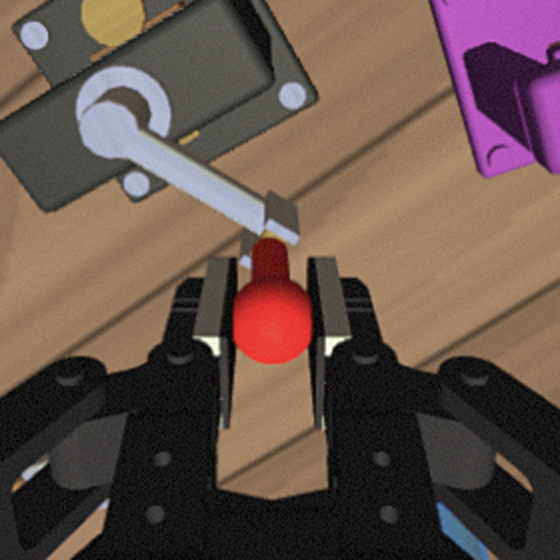

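View pics/s16.png

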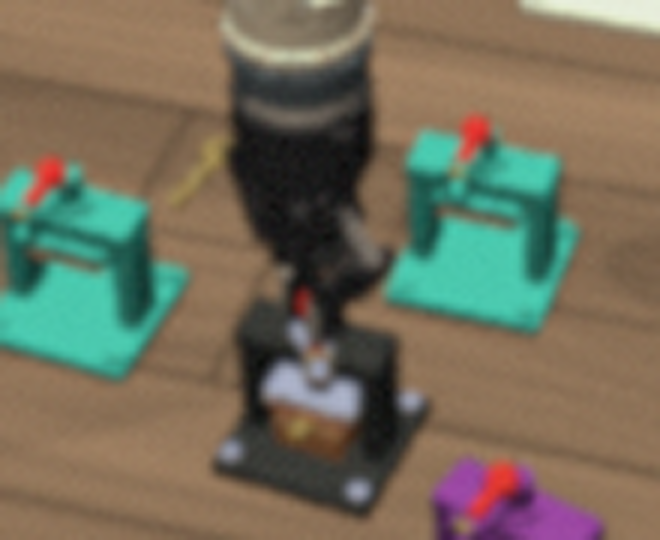

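The grip is still upright (ball (272,320), hub at about (107,130)). The scene view shows the copper-faced jaw just above the block. I'll continue in short calls.

```bash
python3 - <<'E'
from h import *
w=capture('wrist'); print(onz(w,180+105/2,120+131/2,120))
E
python3 -m pendant '[{"wx":0,"wy":0,"wz":0,"x":-0.006,"y":0.008,"z":0,"jaw":1},{"wx":0,"wy":0,"wz":0,"x":-0.012,"y":0.016,"z":0,"jaw":1},{"wx":0,"wy":0,"wz":0,"x":-0.018,"y":0.024,"z":0,"jaw":1}]' 40 | grep -E "time|force"
python3 plan.py 2 3 54.6
```

```text
[ 554.37868912 -119.54284018  120.        ]
time: 19.35
ft_force: [3.3, 7.1, 1.1]
t 19.35 Ftan 6.17 Frad -4.79 Fz 1.10 | r 56.0 ang 13.1 lag(tan,rad) 0.3 -1.4 z 154.4 open 0.199 turned 292.5 mm 0.862 turns
x -0.007 y 0.008
x -0.014 y 0.015
x -0.021 y 0.022
```

Rising. Two rows only, then check.

```bash
python3 -m pendant '[{"wx":0,"wy":0,"wz":0,"x":-0.007,"y":0.008,"z":0,"jaw":1},{"wx":0,"wy":0,"wz":0,"x":-0.014,"y":0.015,"z":0,"jaw":1}]' 40 | grep -E "time|force"
python3 plan.py
```

```text
time: 19.55
ft_force: [3.2, 7.6, 0.3]
t 19.55 Ftan 6.99 Frad -4.40 Fz 0.32 | r 56.0 ang 9.1 lag(tan,rad) 2.6 -1.4 z 154.4 open 0.204 turned 298.5 mm 0.880 turns
```

```bash
python3 -m pendant '[{"wx":0,"wy":0,"wz":0,"x":-0.007,"y":0.007,"z":0,"jaw":1}]' 40 | grep -E "time|force"
python3 plan.py 2 1 54.6
```

```text
time: 19.65
ft_force: [0.2, 8.1, 5.1]
t 19.65 Ftan 8.01 Frad -1.18 Fz 5.13 | r 56.0 ang 7.0 lag(tan,rad) 0.6 -1.3 z 154.4 open 0.204 turned 298.5 mm 0.880 turns
x -0.008 y 0.007
```

```bash
python3 -m pendant '[{"wx":0,"wy":0,"wz":0,"x":-0.006,"y":0.006,"z":0,"jaw":1}]' 40 | grep -E "time|force"
python3 plan.py
python3 -m pendant '[{"wx":0,"wy":0,"wz":0,"x":0,"y":0,"z":0,"jaw":1},{"wx":0,"wy":0,"wz":0,"x":0,"y":0,"z":0,"jaw":1},{"wx":0,"wy":0,"wz":0,"x":0,"y":0,"z":0,"jaw":1}]' 40 | grep -E "time|force"
python3 plan.py; python3 look.py w17;python3 - <<'E'
from h import *
s=capture('scene'); crop(s,'pics/s17.png',240,150,350,240,6)
E
```

```text
time: 19.75
ft_force: [0.2, 6.7, 3.4]
t 19.75 Ftan 6.64 Frad -0.86 Fz 3.40 | r 55.7 ang 5.3 lag(tan,rad) 1.1 -1.0 z 154.6 open 0.206 turned 300.5 mm 0.886 turns
time: 20.05
ft_force: [-0.0, 6.5, 2.9]
t 20.05 Ftan 6.51 Frad -0.53 Fz 2.94 | r 55.6 ang 5.1 lag(tan,rad) 0.9 -1.0 z 154.6 open 0.206 turned 300.5 mm 0.886 turns
ball px 316.0 279.5 21.4 world [ 610.  -112.4  169.5] in tool [  0.6  -0.8 -14.9]
ball r 55.4 ang 6.1
tcp r 55.6 ang 5.1
Ftan,Frad,Fz 6.542912659629089 -0.9974761168098746 2.634076450364214 open 0.20305937883666952 t 20.1 [ 610.34764382 -113.33029353  154.61448414] q6 0.3193080399411359
```

View pics/s17.png

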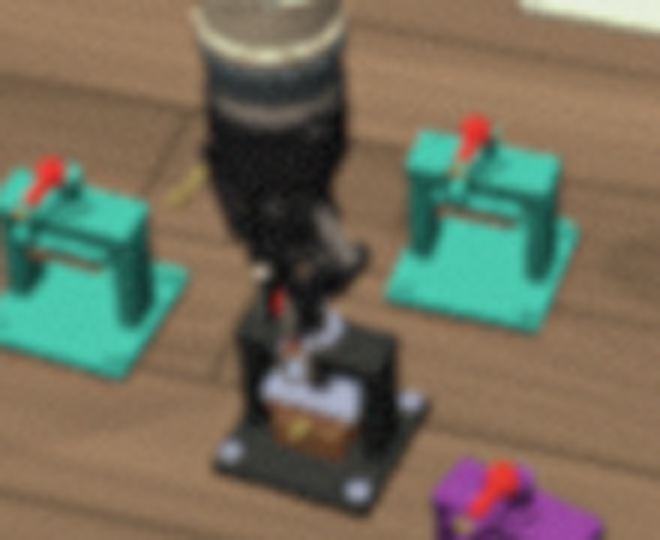

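View pics/w17.png

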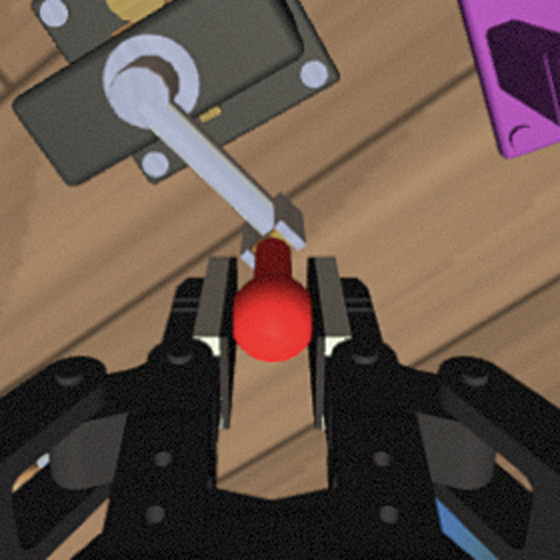

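The push reached 8.0 N while moving, against a free push of about 3.5 N. That is about 4.5 N more, plus one last 1.2 mm row, so the blank is clamped. The push at rest is 6.5 N and the grip is upright. I'll ease the push back along the arc before opening.

```bash
python3 -m pendant '[{"wx":0,"wy":0,"wz":0,"x":0.002,"y":-0.002,"z":0,"jaw":1},{"wx":0,"wy":0,"wz":0,"x":0.004,"y":-0.003,"z":0,"jaw":1},{"wx":0,"wy":0,"wz":0,"x":0.006,"y":-0.005,"z":0,"jaw":1},{"wx":0,"wy":0,"wz":0,"x":0.006,"y":-0.005,"z":0,"jaw":1}]' 40 | grep -E "time|force"
python3 plan.py
```

```text
time: 20.55
ft_force: [2.2, 0.6, 2.9]
t 20.55 Ftan 0.36 Frad -2.22 Fz 2.94 | r 55.2 ang 5.7 lag(tan,rad) 1.5 -0.6 z 154.6 open 0.205 turned 300.5 mm 0.886 turns
```

```bash
python3 -m pendant '[{"wx":0,"wy":0,"wz":0,"x":0,"y":0,"z":0,"jaw":1},{"wx":0,"wy":0,"wz":0,"x":0,"y":0,"z":0,"jaw":0.62},{"wx":0,"wy":0,"wz":0,"x":0,"y":0,"z":0,"jaw":0.58},{"wx":0,"wy":0,"wz":0,"x":0,"y":0,"z":0,"jaw":0.54},{"wx":0,"wy":0,"wz":0,"x":0,"y":0,"z":0,"jaw":0.5}]' 20 | grep -E "time|force|open"
python3 -m pendant '[{"wx":0,"wy":0,"wz":0,"x":0,"y":0,"z":0,"jaw":0.45},{"wx":0,"wy":0,"wz":0,"x":0,"y":0,"z":0,"jaw":0.4},{"wx":0,"wy":0,"wz":0,"x":0,"y":0,"z":0,"jaw":0.3},{"wx":0,"wy":0,"wz":0,"x":0,"y":0,"z":0,"jaw":0.2}]' 20 | grep -E "time|force|open"
python3 look.py w18
```

```text
time: 21.05
ft_force: [1.1, 1.6, -0.4]
opening: 0.253
time: 21.45
ft_force: [0.0, 0.4, -0.5]
opening: 0.398
ball px 319.4 276.2 21.7 world [ 608.5 -109.3  169.5] in tool [  2.1  -2.8 -15.3]
ball r 54.3 ang 9.6
tcp r 54.8 ang 6.0
Ftan,Frad,Fz -0.33756160515106964 -0.24261736382636587 0.3945511147601434 open 0.39812134133081406 t 21.5 [ 609.49638503 -112.59633138  154.21538445] q6 0.321554637857616
```

View pics/w18.png

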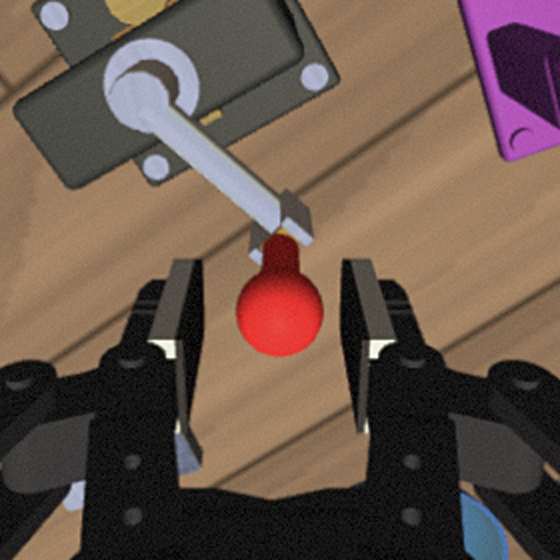

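Released cleanly: the crank sprang back about 3 mm and the ball, at crop (279,312), still stands over its hinge. I'll lift straight away.

```bash
python3 -m pendant '[{"wx":0,"wy":0,"wz":0,"x":0.01,"y":0,"z":0,"jaw":0},{"wx":0,"wy":0,"wz":0,"x":0.01,"y":0,"z":-0.05,"jaw":-0.3},{"wx":0,"wy":0,"wz":0,"x":0.01,"y":0,"z":-0.15,"jaw":-0.5},{"wx":0,"wy":0,"wz":0,"x":0.01,"y":0,"z":-0.3,"jaw":-0.5},{"wx":0,"wy":0,"wz":0,"x":0.01,"y":0,"z":-0.45,"jaw":-0.5}]' 20
python3 -m pendant '[{"wx":0,"wy":0,"wz":0,"x":0,"y":-0.2,"z":0,"jaw":-0.5},{"wx":0,"wy":0,"wz":0,"x":0,"y":-0.4,"z":0,"jaw":-0.5},{"wx":0,"wy":0,"wz":0,"x":0,"y":-0.5,"z":0,"jaw":-0.5},{"wx":0,"wy":0,"wz":0,"x":0,"y":-0.5,"z":0,"jaw":-0.5}]' 20 | grep -E "time|force|pos"
python3 - <<'E'
from h import *
w=capture('wrist');s=capture('scene');t=capture('top');S=status.sense()
crop(w,'pics/w19.png',200,100,480,380,2);crop(s,'pics/s19.png',240,160,350,250,6);crop(t,'pics/t19.png',330,165,430,245,6)
print(S['ft_force'],S['time'],S['eef_pos'])
E
```

```text
time: 22.0
eef_pos: [610.5, -110.9, 245.9]
ee_rot: [[0.597, 0.802, -0.0], [0.802, -0.597, 0.0], [-0.0, -0.0, -1.0]]
ft_force: [1.2, 0.4, -0.2]
opening: 0.753
time: 22.4
eef_pos: [528.8, -49.8, 246.1]
ft_force: [0.8, 0.2, 0.5]
[ 0.79663236 -0.58840238 -0.35147833] 22.55 [531.11083558 -51.59741271 244.91082573]
```

View pics/w19.png

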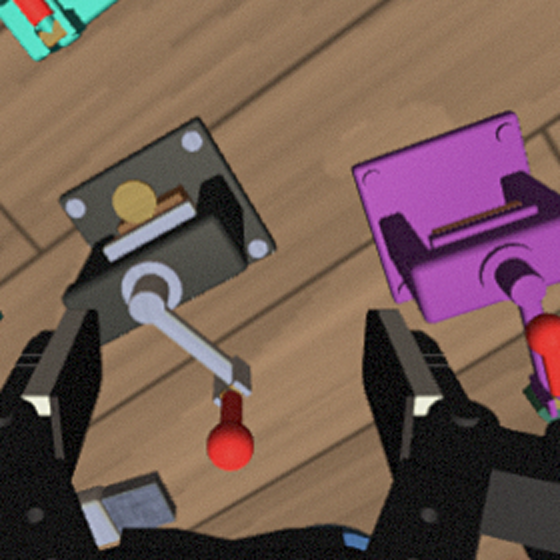

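View pics/s19.png

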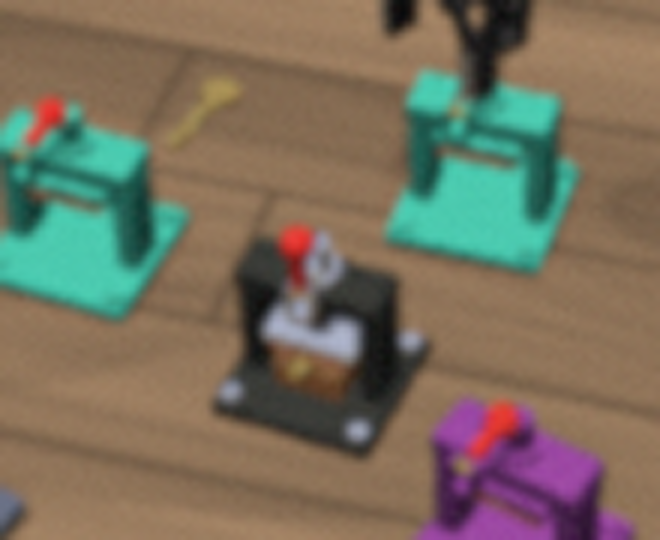

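The scene view shows the grip standing upright over the hinge (ball at crop (297,241)) and the jaw down on the block and blank, with the arm clear. Last I'll triangulate the ball.

```bash
python3 - <<'E'
from h import *
w=capture('wrist');s=capture('scene')
def ball(c,*b):
    m=red(c,*b).astype(np.uint8); D=cv2.distanceTransform(m,cv2.DIST_L2,5); i=np.unravel_index(D.argmax(),D.shape); return i[1],i[0],D.max()
b=ball(w,295,300,335,340); q=ball(s,280,190,300,215); print(b,q)
a=two(ray(w,*b[:2]),ray(s,*q[:2])); P=a[0]; print(P,a[1])
k=onz(w,b[0],b[1],170); hub=onz(w,200+147/2,100+306/2,120); print('ball',k,'hub',hub,'r',np.linalg.norm((k-hub)[:2]), np.linalg.norm(k[:2]-[555,-118.3]))
E
```

```text
(np.int64(315), np.int64(322), np.float32(11.199999)) (np.int64(288), np.int64(200), np.float32(2.1969))
[ 608.90098255 -111.63211226  171.2139021 ] 4.188594510735882
ball [ 609.28505309 -109.90384812  170.        ] hub [ 556.00187637 -118.74953054  120.        ] r 54.012433925129926 54.930522980369645
```

```bash
python3 - <<'E'
from plant import r,status
print(r.job_done(), status.sense()['time'])
E
```

```text
the job is handed in; nothing more can be done
the job is handed in; nothing more can be done
```

I handed the job in at about 22.6 s of the 72 s allowed. The red-knobbed grip is standing upright, the blank is clamped, and the hand is clear. No verdict was reported.

**What I did:**
- I gripped the ball and folded it out. It crept 8 mm along the pads and stopped at about 78°, so I eased off, re-centred, gripped again and brought it to about 89°. Only then did I wind.
- I wound clockwise about 0.89 turn. The free push was 3 to 4.5 N, and first touch came at about 0.84 turn.
- I stopped when the push reached 8.0 N while moving, plus one last 1.2 mm row. By push and travel that is roughly 4.5 to 5 N above the free push.
- I eased the push to about 0.4 N, loosened the squeeze gradually and let go. The crank sprang back about 3 mm, and then I lifted away.

**Last checks:**
- **Grip:** the ball is 54 to 55 mm from the crank axis and about 171 mm high by two views, which means upright. The two view rays missed each other by 4 mm, so that height is only rough.
- **Clamp:** I could not measure the jaw's force directly. I estimate about 85 N at the peak and 65 N after the spring-back, from travel past first touch.
- **Readings that disagreed:** the push readings scatter by about 0.7 N. An unexplained inward pull of up to 5 N showed at the hand through the later part of the winding, and I did not resolve its cause.
- **Bystanders:** the hand touched none of them that I could see, and the spare key and brush looked undisturbed in the last pictures. I did not measure their positions again.

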